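# Move the charged battery pack from its charger to the stall lamp

### The job

The stall lamp needs its battery: press the charger's release tab so that the pack springs out, draw the pack off the charger, and slide it along the lamp's rail until the catch clicks up behind it and it stays home when let go. Do not force the pack in or out, and leave the straw cones standing where they are.

Things in the scene. Friction and masses are not known exactly. Their poses are not given: they have to be found in the camera images.
- pack_center (a point): Centre (half-way up) of the loose battery pack, about 0.4 kg: a grey foot plate 90 long (x) x 56 wide (y) x 7 mm thick carrying a black upright body 80 long x 40 mm wide; 66 mm high, underside 33 mm below this point. Grip the body's sides (40 mm apart along y) from above, best 5 to 12 mm above this point. Starts latched on the charger. x: the sliding-in direction; z up.
- charger: Grey charger fixed to the table, a low grey box (110 mm wide, 50 high) at its far end. Origin on the table under the centre of a latched pack; x = sliding-in direction (roughly away from the robot), z up. The pack's foot slides on its floor, 16 mm above the table, 80 mm wide, x -90 to +75 mm. The catch is a steel tooth in the floor that stands up 6 mm behind the latched pack's foot.
- charger_home (a point): Centre of a latched pack on the charger: 49 mm above the table, charger x = y = 0, same axes. A spring ejector in the rail (8 N here, 5 N when extended) pushes the pack out, towards -x. With the tab fully down it throws the pack back 20 to 30 mm, over the lowered tooth, so the pack stays free when the tab is let go.
- charger_mouth (a point): Mouth of the charger's rail, on its floor 16 mm above the table, charger x = 0, y = 0, same axes. From here 48 mm inwards, side walls 60 mm apart (2 mm play each side of the foot) have inward lips 44 mm apart, underside 24.5, top 28 mm above the table, that hold the foot down. Once the pack's centre is more than 45 mm before home (-x) it is clear of the lips and can be lifted.
- charger_catch (a joint): Charger catch, m: 0 = tooth up (latched or empty), grows as the tab is pressed straight down, 0.0075 fully down; the tooth clears the pack's foot from 0.006. Spring 1 to 1.8 N, plus friction while the pack bears on the tooth (allow 5 to 10 N).
- charger_tab (a point): Centre of the top face of the charger's black ribbed press tab, 28 x 26 mm, 30 mm above the table when up; it stands beside the floor on the left (+y) at the charger's x = -52, y = +70 mm. Push it straight down; it moves with the catch.
- lamp: Stall lamp fixed to the table, with a wide (190 mm) tilted floodlight panel about 95 mm high at its far end. Its black base has the same floor, rail, lips, ejector, tooth and left-hand tab as the charger, with the same dimensions about its origin (on the table under the centre of a latched pack; x = sliding-in direction, z up).
- lamp_home (a point): Centre of a latched pack on the lamp: 49 mm above the table, lamp x = y = 0, same axes. Slide the pack in, against the ejector, to the hard stop 2.5 mm past this point: the tooth then springs up behind the foot. Let go, the pack springs back 2.5 mm onto the tooth. If the tooth is not up, the ejector pushes the pack out again.
- lamp_ejector: Steel plunger of the lamp, 24 mm wide, 6 mm high, on the rail's centre line, that the front of the pack's foot meets 19.5 mm before home and pushes in: 5 N at first, 8 N at home, then a hard stop 2.5 mm further. About 12 to 16 N of push clicks the pack in; over some 25 N is ramming. Axes as the lamp's; its origin starts at the lamp's origin and moves with it.
- lamp_mouth (a point): Mouth of the lamp's rail, on its floor 16 mm above the table, lamp x = 0, y = 0, same axes. Walls and lips run 48 mm inwards as on the charger; the walls flare open over the 18 mm before it. Lower the pack onto the floor with its centre 60 to 70 mm before this point (-x), where its foot just pushes the tooth down, then slide it in.
- lamp_catch (a joint): Lamp catch, m: 0 = tooth up, up to 0.0075 pushed down. With the pack home, 0 means clicked.
- cone_a: Loose straw cone ornament, 200 mm high, base about 104 mm across; origin at the centre of its underside. Leave alone.
- cone_b: Loose straw cone ornament, 235 mm high, base about 112 mm across; origin at the centre of its underside. Leave alone.
- cone_c: Loose straw cone ornament, 180 mm high, base about 96 mm across; origin at the centre of its underside. Leave alone.
Mind the look-alikes: they are no part of the job. What is shaped like the charger but purple or red is not meant.

How it is judged:
On the way, in this order (a step that is already met when the one before it is completed fails the run):
1. the charger's tab is pressed and the pack has sprung back over the lowered tooth (x of pack_center in the frame of charger_home below -0.008 m and value of joint charger_catch above 0.003 m), for 0.1 s.
2. the pack is off the charger (horizontal distance between pack_center and charger_home above 0.1 m), for 0.1 s.
3. the pack is slid home on the lamp and the catch has clicked up (distance between pack_center and lamp_home below 0.005 m and value of joint lamp_catch below 0.0025 m), for 0.2 s.
At the end, for the whole second after the job is handed in: The pack sits latched on the lamp, its centre within 5 mm of the latched place, in line with the rail within 0.1 rad and upright within 0.08 rad, at rest, with the lamp's catch up (less than 2.5 mm down) (all of step 3 and angle between the x axis of pack_center and the x axis of lamp_home, either way round below 0.1 rad and angle between pack_center's own z axis and vertical below 0.08 rad and linear speed of pack below 0.01 m/s); the robot touches nothing.
It fails at once if the pack is wrenched on the charger (over 60 N of contact force in all, springs and weight included) (contact force between pack and charger above 60 N).
It fails at once if the pack is rammed home: within 30 mm of home, over 40 N of contact force in all between pack and lamp (springs and weight included) (contact force between pack and lamp above 40 N and distance between pack_center and lamp_home below 0.03 m).
It fails at once if a straw cone is shifted by more than 15 mm (distance of any of cone_a, cone_b, cone_c from where it was at the start of the episode above 0.015 m).
It fails at once if a straw cone is tipped (angle between any of cone_a, cone_b, cone_c's own z axis and vertical above 0.3 rad).
It also fails if it takes over 62 s, if anything falls off the work surface, if the arm or the gripper's body presses on something with over 40 N, if the wrist force passes 120 N, or if a joint passes its speed limit or range.

### The arm

A 6-joint arm with a two-finger parallel gripper is mounted at the origin on the work surface. World frame = base frame: x ahead of the robot, y to its left, z up, the work surface at z = 0. Lengths are in m, angles in rad, forces in N, time in s.
With the tool pointing down it reaches from about 0.425 to 0.95 m from the base axis. Payload 14.7 kg.
Tool frame: the origin (TCP) lies at the very end of the fingers, on their centre line; the grasp point (between the pads) lies 19 mm behind it; x points along the fingers, z is the direction in which the jaws open and shut, and the axes are right-handed (so a half turn about x gives the same grasp; the last joint's range is limited). The gripper opens to 85 mm and grips with 20 to 120 N. Pads are 22 mm wide; open, the fingers measure 114 mm over their backs; the gripper's body (76 mm by 85 mm) begins 54 mm behind the grasp point. The pads swing forward as they close: fully open they stand 13 mm farther back than shut.
Start: joints at [1.249, 0.48, 1.596, -0, 1.065, -0.047], TCP at [0.176, 0.626, 0.231] pointing down, gripper open.
Joint ranges: [-2.75, 2.75], [-0.82, 2.05], [0.23, 2.67], [-1.56, 4.7], [0.09, 2.69], [-2.92, 2.92]. Speed limits (rad/s): [1.89, 1.89, 2.39, 3.01, 3.01, 3.01].

### API

Orientations are given as a rotation vector (axis times angle).
In Python, from bench import r gives the robot as it stands.
- The arm moves only by the shell command python3 -m creep 'ROWS' [FORCE]. ROWS is JSON, a list of rows, each an object of numbers: "ax", "ay", "az": the turn, a rotation vector about the tool's x, y, z in degrees; "tx", "ty", "tz": the shift along the tool's x, y, z in cm; "fingers": the opening in per cent of the stroke, from 0 (shut) to 100 (fully open). In form: [{"ax": .., "ay": .., "az": .., "tx": .., "ty": .., "tz": .., "fingers": ..}, ...]. A call has 1 to 20 rows; each row shifts and turns the commanded pose from where the row before left it, along the tool's axes as they then stand; what a row does not reach is not made up. A row lasts 1/12 s, in which the tool goes at most 41.7 mm and 7.16 degrees, less where a joint would pass 70% of its speed; a pose out of reach is approached as far as the arm can. A call with a gripper value outside its range is refused whole. The fingers move at their own pace and stop on an object; FORCE is the grip in N (left out, the last holds). Time passes only in rows, so rows that do not move let the fingers close. It gives the time, the measured TCP pose, the force and the opening at its end, in the units of the state.
- r.get_state(): the state, without advancing time (a new reading comes with each control period).
- r.snapshot(name): name is "scene" or "top" or "wrist"; returns a dict with "img" (400x640x3 uint8, red, green, blue), "range_z" (400x640 float32, m along the optical axis (not along the pixel's ray), 0 where there is no reading), "mtx" (3x3 intrinsics, pixels), "R" (3x3) and "t" (3): a world point X has camera coordinates R X + t; the wrist camera has in their place "tool_from_camera" (4x4, takes a point from camera to tool coordinates, whose origin is the TCP and whose axes are the tool frame's). Camera axes: x right, y down, z forward; pixel columns grow to the right and rows downward; lengths in m; the calibration is good to about 2 mm. A picture is of the moment at which its call begins: read the wrist's pose just before it.
- r.finish_job(): hands the job in, once; it reports no verdict.
The state is a dict: "clock": time; "qpos": joint angles; "qvel": joint speeds; "tau": joint torques, N m; "ee_pos": TCP position; "tool_rot": TCP orientation; "force": force on the tool from outside, world axes, zero at the start; "torque": the same for the moment, N m; "opening": finger opening in m.
Only numpy, scipy, OpenCV 4.12 (cv2) and the standard library are available. Lean on these libraries where they do the work, as an engineer would, in place of code of your own. Each camera call takes 0.05 s, during which the arm holds its last target.

## Working session

There is one attempt and no reset: what is moved stays moved. The work goes in short steps, Python scripts to look and compute and a shell command to move; the robot and the scene stay as the last step left them, time stands still between calls to the robot, and variables do not carry over. Pictures are saved under pics/ and viewed, and the job is handed in when it is done.

```bash
ls; mkdir -p pics; python3 - <<'E'
from bench import r
import cv2,numpy as np
s=r.get_state(); print(s)
for n in("scene","top","wrist"):
    d=r.snapshot(n); cv2.imwrite(f"pics/{n}0.png",d["img"][:,:,::-1]); np.savez(f"pics/{n}0.npz",**d)
    print(n,d["mtx"].tolist()); print({k:np.round(d[k],4).tolist() for k in d if k in("R","t","tool_from_camera")})
E
```

```text
pics
{'clock': 0.0, 'qpos': array([ 1.24939045e+00,  4.80814764e-01,  1.59690395e+00, -1.63844476e-05,
        1.06507408e+00, -4.65818686e-02]), 'qvel': array([ 0.00013534, -0.00010536, -0.00038395, -0.0021541 ,  0.00043449,
        0.00082292]), 'tau': array([-4.62930493e-04, -9.50619435e+01, -4.30199862e+01, -1.09324130e-04,
        1.17437448e-02, -7.60544822e-05]), 'ee_pos': array([0.17623569, 0.62521448, 0.23067225]), 'tool_rot': array([-1.00512628,  1.32776675,  1.00397648]), 'force': array([-0.28832703,  0.34995299,  0.22082813]), 'torque': array([-0.04295057, -0.02519334, -0.00993932]), 'opening': 0.08520568244943263}
scene [[361.063649988749, 0.0, 323.263101324408], [0.0, 361.063649988749, 198.0624825359969], [0.0, 0.0, 1.0]]
{'R': [[-0.17, 0.9853, -0.018], [0.7699, 0.1214, -0.6265], [-0.6151, -0.1204, -0.7792]], 't': [0.1714, -0.3641, 1.5103]}
top [[397.82697930877896, 0.0, 321.93213490733757], [0.0, 397.82697930877896, 196.9536019271992], [0.0, 0.0, 1.0]]
{'R': [[-0.0165, -0.9999, 0.0045], [-0.995, 0.016, -0.0989], [0.0988, -0.0061, -0.9951]], 't': [-0.0751, 0.5333, 1.2075]}
wrist [[292.57255217033537, 0.0, 318.2282029669561], [0.0, 292.57255217033537, 196.9775221157009], [0.0, 0.0, 1.0]]
{'tool_from_camera': [[-0.0005, -0.2914, 0.9566, -0.1421], [0.0006, -0.9566, -0.2914, 0.0742], [1.0, 0.0004, 0.0007, -0.0012], [0.0, 0.0, 0.0, 1.0]]}
```

View pics/scene0.png

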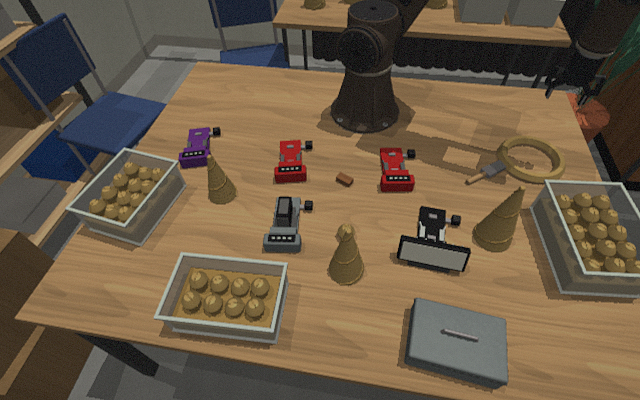

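View pics/top0.png

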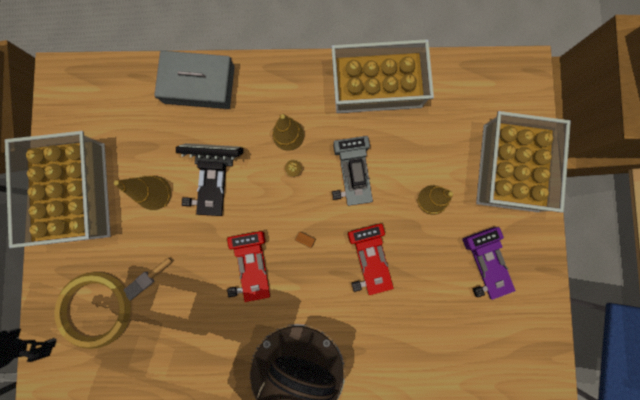

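View pics/wrist0.png

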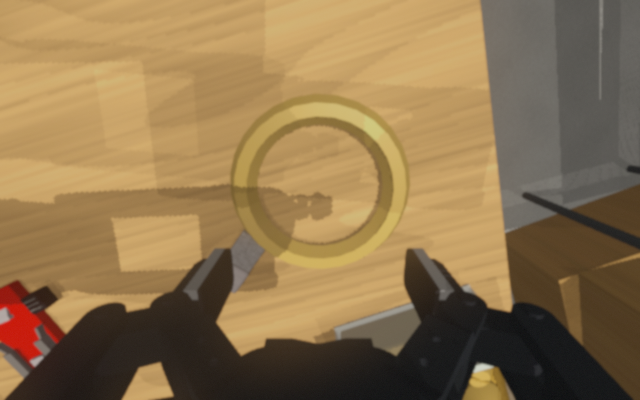

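The top view shows the grey charger with the pack at about (356,172), its tab at (336,195). The lamp is at (210,190), with its tab at (187,202). Cones are at (287,130), (433,199) and (145,192). The red and purple devices are look-alikes. Next I'll zoom in.

```bash
cat > h.py <<'E'
import numpy as np,cv2
from scipy.spatial.transform import Rotation as Ro
def ray(d,u,v):
    R,t=d["R"],d["t"]; k=np.linalg.inv(d["mtx"])@np.array([u,v,1.])
    return -R.T@t, R.T@k
def onz(d,u,v,z):
    c,k=ray(d,u,v); return c+k*(z-c[2])/k[2]
def dep(d,u,v):
    c,k=ray(d,u,v); return c+k*d["range_z"][int(round(v)),int(round(u))]
def proj(d,X):
    p=d["mtx"]@(d["R"]@np.asarray(X)+d["t"]); return p[:2]/p[2]
def tri(d1,p1,d2,p2):
    P=[d["mtx"]@np.c_[d["R"],d["t"]] for d in(d1,d2)]
    X=cv2.triangulatePoints(P[0],P[1],np.array(p1,float).reshape(2,1),np.array(p2,float).reshape(2,1)); return (X[:3]/X[3]).ravel()
def wcam(d,pos,rv):
    T=np.eye(4);T[:3,:3]=Ro.from_rotvec(rv).as_matrix();T[:3,3]=pos
    W=T@d["tool_from_camera"];d=dict(d);d["R"]=W[:3,:3].T;d["t"]=-W[:3,:3].T@W[:3,3];return d
def crop(d,u0,v0,w,h,f,name):
    im=cv2.resize(d["img"][v0:v0+h,u0:u0+w],None,fx=f,fy=f,interpolation=cv2.INTER_CUBIC);cv2.imwrite(name,im[:,:,::-1])
E
python3 - <<'E'
from h import *
for n in("top","scene"):
    d=dict(np.load(f"pics/{n}0.npz"))
    if n=="top":
        crop(d,320,125,70,90,6,"pics/tc.png");crop(d,165,130,90,95,6,"pics/tl.png")
    else: crop(d,255,180,70,80,7,"pics/sc.png");crop(d,385,190,95,90,6,"pics/sl.png")
a=[cv2.imread(f"pics/{k}.png") for k in("tc","tl","sc","sl")]
H=600
print([x.shape for x in a])
def join(p,q,nm):
    h=max(p.shape[0],q.shape[0]);f=lambda x:cv2.copyMakeBorder(x,0,h-x.shape[0],0,10,cv2.BORDER_CONSTANT)
    cv2.imwrite(nm,cv2.hconcat([f(p),f(q)]))
join(a[0],a[2],"pics/c.png") if 0 else None
join(a[0],a[1],"pics/topz.png")
E
```

```text
[(540, 420, 3), (570, 540, 3), (560, 490, 3), (540, 570, 3)]
```

View pics/tc.png

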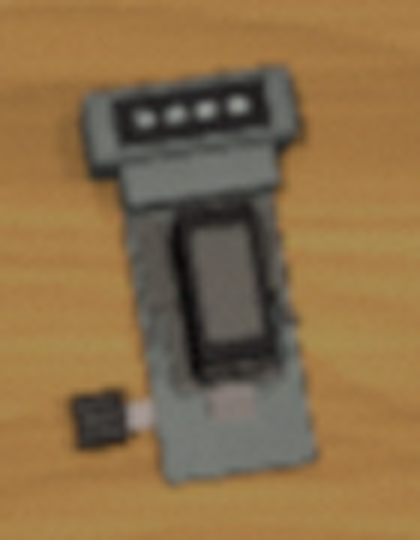

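View pics/tl.png

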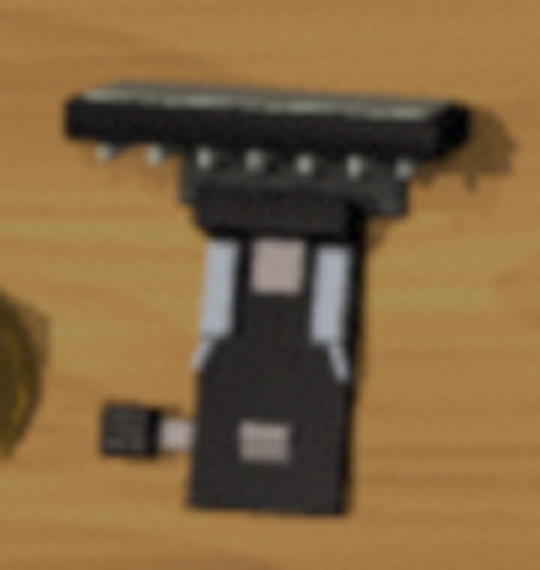

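View pics/sc.png

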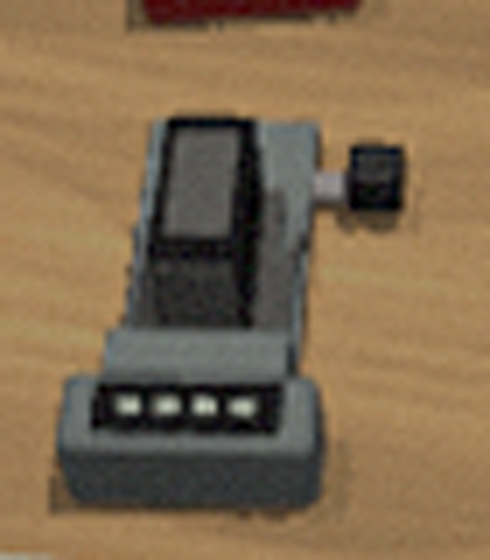

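View pics/sl.png

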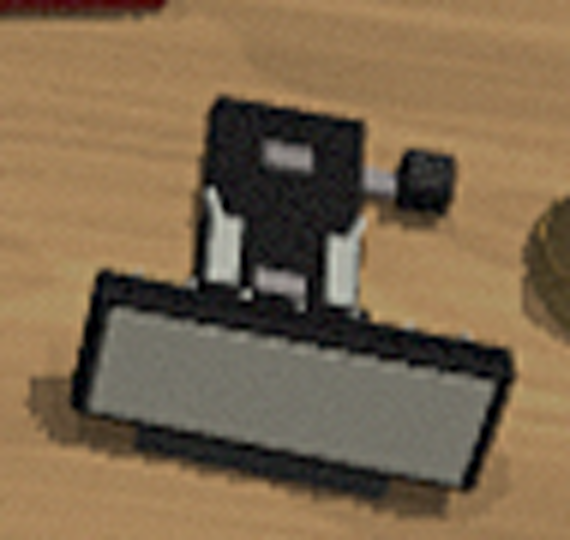

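```bash
python3 - <<'E'
from h import *
T=dict(np.load("pics/top0.npz"));S=dict(np.load("pics/scene0.npz"))
def t(u,v,o,f): return np.array([(u+.5)/f-.5+o[0],(v+.5)/f-.5+o[1]])
tc=lambda u,v:t(u,v,(320,125),6); tl=lambda u,v:t(u,v,(165,130),6)
sc=lambda u,v:t(u,v,(255,180),7); sl=lambda u,v:t(u,v,(385,190),6)
print("cams",-T["R"].T@T["t"],-S["R"].T@S["t"])
def rep(n,a,b):
    X=tri(T,a,S,b);print(n,X.round(4),"reproj",(proj(T,X)-a).round(2),(proj(S,X)-b).round(2))
rep("pack top panel",tc(224,285),sc(202,187))
rep("ch tab top",tc(97,418),sc(377,168))
rep("ch +y front corner",tc(168,482),sc(322,122))
rep("lamp tab",tl(129,428),sl(427,170))
rep("lamp tooth",tl(265,441),sl(288,154))
rep("lamp lip +y front inner",tl(230,336),sl(326,306))
rep("lamp ej",tl(277,265),sl(278,283))
for n,p,z in(("chfrontL",tc(168,482),.008),("chfrontR",tc(316,460),.008),("lfL",tl(190,508),.016),("lfR",tl(348,514),.016)): print(n,onz(T,*p,z).round(4),dep(T,*p).round(4))
# depth checks
for n,p in(("pack",tc(224,285)),("tab",tc(97,418)),("ltab",tl(129,428)),("ltooth",tl(265,441)),("liplampL",tl(220,285)),("liplampR",tl(331,285))): print(n,dep(T,*p).round(4))
def yawline(p,q,z):
    a,b=onz(T,*p,z),onz(T,*q,z);return np.degrees(np.arctan2(b[1]-a[1],b[0]-a[0]))
print("lamp yaw lips",yawline(tl(202,335),tl(208,240),.028),yawline(tl(340,338),tl(345,245),.028), "left edge",yawline(tl(190,508),tl(197,380),.016))
print("ch yaw", yawline(tc(203,352),tc(190,225),.082),yawline(tc(258,340),tc(246,218),.082),"frontedge",yawline(tc(316,460),tc(168,482),.008)-90)
E
```

```text
cams [ 0.40999381 -0.07626598  1.25468702] [1.23845573 0.05715014 0.95178105]
pack top panel [ 0.6001 -0.1907  0.0791] reproj [ 0.46 -0.11] [0.56 0.02]
ch tab top [ 0.5397 -0.1278  0.0287] reproj [ 0.34 -0.07] [0.4  0.01]
ch +y front corner [ 0.5067 -0.1634  0.0156] reproj [-0.07  0.01] [-0.08 -0.  ]
lamp tab [0.5259 0.3351 0.0316] reproj [-0.02  0.  ] [-0.03  0.  ]
lamp tooth [0.519  0.2675 0.0218] reproj [ 0.15 -0.01] [ 0.18 -0.02]
lamp lip +y front inner [ 0.5802  0.2978 -0.0235] reproj [ 0.7  -0.04] [ 0.87 -0.09]
lamp ej [0.6092 0.259  0.0333] reproj [ 0.21 -0.01] [ 0.26 -0.03]
chfrontL [ 0.5074 -0.1641  0.008 ] [ 0.5082 -0.1649 -0.0029]
chfrontR [ 0.5177 -0.2421  0.008 ] [ 0.5181 -0.2426  0.0036]
lfL [0.4853 0.308  0.016 ] [ 4.862e-01  3.130e-01 -1.000e-04]
lfR [0.4808 0.2261 0.016 ] [ 0.4818  0.2303 -0.0011]
pack [ 0.599  -0.1888  0.0838]
tab [ 0.5396 -0.1268  0.0278]
ltab [0.5261 0.3355 0.0302]
ltooth [0.5191 0.2684 0.02  ]
liplampL [0.6004 0.2913 0.025 ]
liplampR [0.5993 0.2334 0.0264]
lamp yaw lips -2.773009195969996 -2.567906666240423 left edge -2.2864983948528637
ch yaw 4.406440309610536 4.048966819817809 frontedge 7.541169667994254
```

```bash
cat >> h.py <<'E'
def tp(s):
    M=Ro.from_rotvec(s["tool_rot"]).as_matrix()
    return np.array(s["ee_pos"]),M
def move(s,tgt,yawz):
    """delta in tool axes (cm) to reach tgt pos, and turn (rotvec deg, tool axes) so x down and z at heading yawz deg"""
    p,M=tp(s);z=np.array([np.cos(np.radians(yawz)),np.sin(np.radians(yawz)),0]);x=np.array([0,0,-1.]);y=np.cross(z,x)
    G=np.c_[x,y,z]
    rv=np.degrees(Ro.from_matrix(M.T@G).as_rotvec())
    return (M.T@(np.array(tgt)-p)*100).round(2),rv.round(2),(G.T@(np.array(tgt)-p)*100).round(2)
E
python3 - <<'E'
from h import *
from bench import r
s=r.get_state();p,M=tp(s);print(M.round(3))
for yz in(84,-96,90,-93,87): print(yz,move(s,(.5,.26,.25),yz))
E
```

```text
[[-0.    -0.962  0.271]
 [-0.001  0.271  0.962]
 [-1.     0.    -0.001]]
84 (array([ -1.89, -41.07, -26.38]), array([-9.75, -0.05, -0.01]), array([ -1.92, -36.01, -32.95]))
-96 (array([ -1.89, -41.07, -26.38]), array([ 1.7025e+02, -1.0000e-02,  8.0000e-02]), array([-1.92, 36.01, 32.95]))
90 (array([ -1.89, -41.07, -26.38]), array([-1.575e+01, -5.000e-02, -1.000e-02]), array([ -1.92, -32.37, -36.53]))
-93 (array([ -1.89, -41.07, -26.38]), array([ 1.6725e+02, -1.0000e-02,  8.0000e-02]), array([-1.92, 34.24, 34.79]))
87 (array([ -1.89, -41.07, -26.38]), array([-1.275e+01, -5.000e-02, -1.000e-02]), array([ -1.92, -34.24, -34.79]))
```

```bash
python3 - <<'E'
from h import *
T=dict(np.load("pics/top0.npz"))
for n,p,z in(("c1",(150,192),.0),("c1tip",(117,182),.2),("c2",(288,133),0),("c2tip",(283,116),.2),("c3",(431,201),0),("c3tip",(447,193),.2),("small",(293,168),.0)):
    print(n,onz(T,*p,z).round(3),dep(T,*p).round(3))
E
python3 -m creep '[{"ty":-1.5,"tz":-1},{"ty":-3,"tz":-2},{"ty":-3.3,"tz":-2.1},{"ty":-3.3,"tz":-2.1},{"ty":-3.3,"tz":-2.1},{"ty":-3.3,"tz":-2.1},{"ty":-3.3,"tz":-2.1},{"ty":-3.3,"tz":-2.1},{"ty":-3.3,"tz":-2.1},{"ty":-3.3,"tz":-2.1},{"ty":-3.3,"tz":-2.1},{"ty":-3,"tz":-2},{"ty":-2,"tz":-1.4},{"ax":-6},{"ax":-6},{}]'
```

```text
c1 [0.559 0.46  0.   ] [0.548 0.419 0.096]
c1tip [0.564 0.463 0.2  ] [0.559 0.446 0.234]
c2 [0.743 0.022 0.   ] [0.715 0.013 0.107]
c2tip [0.738 0.019 0.2  ] [0.738 0.02  0.198]
c3 [ 0.516 -0.429  0.   ] [ 0.509 -0.405  0.088]
c3tip [ 0.52  -0.417  0.2  ] [ 0.522 -0.424  0.179]
small [0.629 0.007 0.   ] [0.62  0.003 0.054]$[0]: bad value
```

```bash
python3 -m creep '[{"ax":0,"ay":0,"az":0,"tx":0,"ty":-1.5,"tz":-1,"fingers":100}]'; python3 -m creep --help
```

```text
clock: 0.23
ee_pos: [0.1868, 0.6132, 0.2309]
tool_rot: [-1.005, 1.326, 1.006]
force: [0.3, 0.2, -1.0]
opening: 0.0856invalid input: not JSON, or not a number
```

```bash
python3 -m creep '[{"ax":0,"ay":0,"az":0,"tx":0,"ty":-3.3,"tz":-2.1,"fingers":100},{"ax":0,"ay":0,"az":0,"tx":0,"ty":-3.3,"tz":-2.1,"fingers":100},{"ax":0,"ay":0,"az":0,"tx":0,"ty":-3.3,"tz":-2.1,"fingers":100},{"ax":0,"ay":0,"az":0,"tx":0,"ty":-3.3,"tz":-2.1,"fingers":100},{"ax":0,"ay":0,"az":0,"tx":0,"ty":-3.3,"tz":-2.1,"fingers":100},{"ax":0,"ay":0,"az":0,"tx":0,"ty":-3.3,"tz":-2.1,"fingers":100},{"ax":0,"ay":0,"az":0,"tx":0,"ty":-3.3,"tz":-2.1,"fingers":100},{"ax":0,"ay":0,"az":0,"tx":0,"ty":-3.3,"tz":-2.1,"fingers":100},{"ax":0,"ay":0,"az":0,"tx":0,"ty":-3.3,"tz":-2.1,"fingers":100},{"ax":0,"ay":0,"az":0,"tx":0,"ty":-3.3,"tz":-2.1,"fingers":100},{"ax":0,"ay":0,"az":0,"tx":0,"ty":-3.3,"tz":-2.1,"fingers":100},{"ax":0,"ay":0,"az":0,"tx":0,"ty":-2,"tz":-2,"fingers":100},{"ax":-6,"ay":0,"az":0,"tx":0,"ty":0,"tz":0,"fingers":100},{"ax":-6,"ay":0,"az":0,"tx":0,"ty":0,"tz":0,"fingers":100},{"ax":0,"ay":0,"az":0,"tx":0,"ty":0,"tz":0,"fingers":100}]'
python3 - <<'E'
from h import *
from bench import r
s=r.get_state();d=r.snapshot("wrist")
d=wcam(d,s["ee_pos"],s["tool_rot"]);np.savez("pics/wl1.npz",**d);cv2.imwrite("pics/wl1.png",d["img"][:,:,::-1]);print(s["ee_pos"],move(s,(.52,.26,.21),87),s["qpos"])
E
```

```text
clock: 1.48
ee_pos: [0.4888, 0.2652, 0.2312]
tool_rot: [-1.164, 1.238, 1.164]
force: [-1.2, 0.3, -0.3]
opening: 0.0856
[0.48878645 0.26518962 0.23116282] (array([ 2.12, -3.15, -0.33]), array([-0.52, -0.02, -0.02]), array([ 2.12, -3.14, -0.35])) [ 4.42647533e-01  3.49801601e-01  1.81369075e+00 -1.05929367e-04
  9.78520654e-01 -1.06668373e+00]
```

View pics/wl1.png

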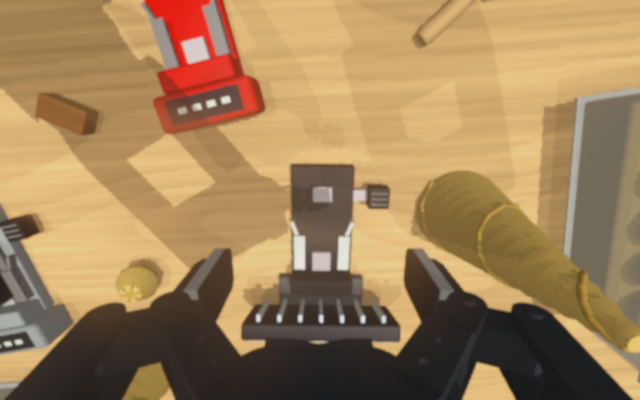

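The wrist view shows the lamp around (322,250): tooth at (322,195), tab at (376,197), lips at (299,253) and (344,253), ejector at (321,261). I'll move closer for a second view, then compare.

```bash
python3 -m creep '[{"ax":0,"ay":0,"az":0,"tx":2.5,"ty":-2,"tz":-1.5,"fingers":100},{"ax":0,"ay":0,"az":0,"tx":2.5,"ty":-2,"tz":-1.5,"fingers":100},{"ax":0,"ay":0,"az":0,"tx":0,"ty":0,"tz":0,"fingers":100},{"ax":0,"ay":0,"az":0,"tx":0,"ty":0,"tz":0,"fingers":100}]'
python3 - <<'E'
from h import *
from bench import r
s=r.get_state();d=r.snapshot("wrist")
d=wcam(d,s["ee_pos"],s["tool_rot"]);np.savez("pics/wl2.npz",**d)
crop(d,270,120,140,150,4,"pics/wl2.png")
d=dict(np.load("pics/wl1.npz"));crop(d,270,150,135,145,4,"pics/wl1z.png")
E
```

```text
clock: 1.87
ee_pos: [0.5261, 0.233, 0.1799]
tool_rot: [-1.157, 1.244, 1.159]
force: [-0.0, 0.2, -0.2]
opening: 0.0852
```

View pics/wl2.png

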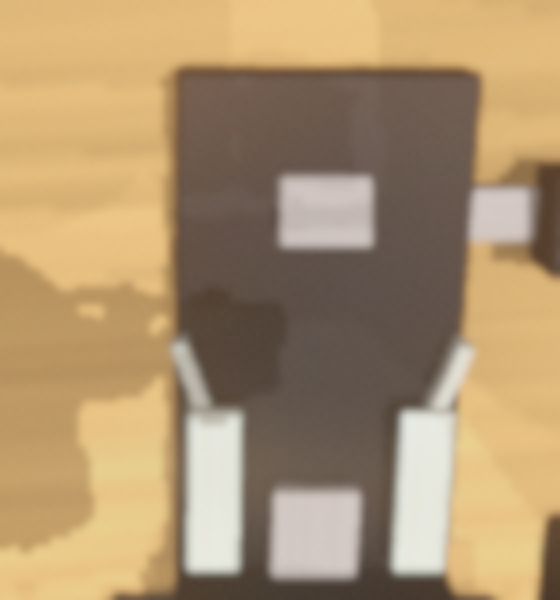

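View pics/wl1z.png

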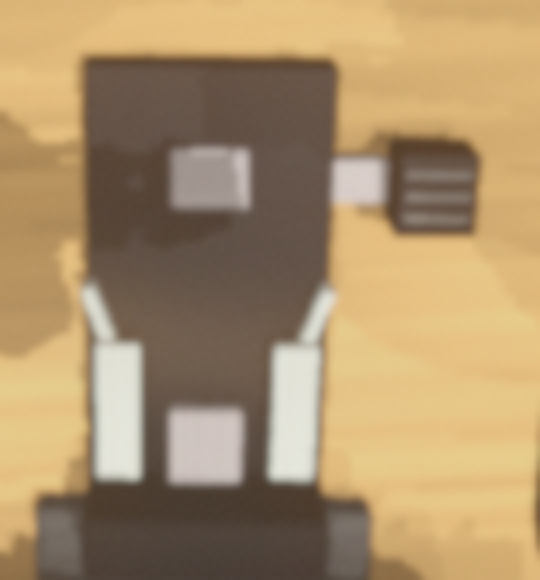

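```bash
python3 - <<'E'
from h import *
A=dict(np.load("pics/wl1.npz"));B=dict(np.load("pics/wl2.npz"))
a=lambda u,v:np.array([(u+.5)/4-.5+270,(v+.5)/4-.5+150]); b=lambda u,v:np.array([(u+.5)/4-.5+270,(v+.5)/4-.5+120])
pts={"lipA f":((142,343),(243,410)),"lipA b":((141,482),(241,574)),"lipB f":((272,343),(400,410)),"lipB b":((268,482),(392,574)),
"baseR":((85,59),(179,70)),"baseL":((335,61),(478,72))}
for n,(p,q) in pts.items():
    X=tri(A,a(*p),B,b(*q));z=.016 if "base" in n else .028
    print(n,X.round(4),onz(A,*a(*p),z).round(4),onz(B,*b(*q),z).round(4),"dep",dep(B,*b(*q)).round(4))
for D,f,i in((A,a,0),(B,b,1)):
    L={n:onz(D,*f(*v[i]),.028) for n,v in pts.items() if "lip" in n}
    m=(L["lipA f"]+L["lipB f"])/2;k=(L["lipA b"]+L["lipB b"])/2
    print("mouth",m.round(4),"yaw",[np.degrees(np.arctan2(*(L[x+" b"]-L[x+" f"])[1::-1])).round(2) for x in("lipA","lipB")],"perp",np.degrees(np.arctan2(*(L["lipB f"]-L["lipA f"])[1::-1]))-90,"gap",np.linalg.norm(L["lipB f"]-L["lipA f"]),np.linalg.norm(k-m))
print("floor depths",[dep(B,*b(320,y)).round(4) for y in(130,300,380,450)])
print("tab",onz(A,*a(438,185),.03).round(4))
E
```

```text
lipA f [0.5714 0.2421 0.0242] [0.5698 0.2424 0.028 ] [0.5699 0.242  0.028 ] dep [0.5749 0.2422 0.0154]
lipA b [0.6171 0.2386 0.0325] [0.6201 0.2383 0.028 ] [0.6193 0.2386 0.028 ] dep [0.6223 0.2386 0.0228]
lipB f [0.5726 0.2841 0.0278] [0.5723 0.2841 0.028 ] [0.5728 0.2842 0.028 ] dep [0.5779 0.2862 0.0155]
lipB b [0.62   0.2805 0.0321] [0.6227 0.2806 0.028 ] [0.6222 0.281  0.028 ] dep [0.6258 0.2819 0.0219]
baseR [0.48   0.2308 0.0117] [0.4789 0.2309 0.016 ] [0.4798 0.2311 0.016 ] dep [0.4803 0.231  0.0101]
baseL [0.4858 0.3089 0.0101] [0.4842 0.308  0.016 ] [0.4856 0.3079 0.016 ] dep [0.4859 0.3084 0.0137]
mouth [0.5711 0.2632 0.028 ] yaw [np.float64(-4.61), np.float64(-3.89)] perp -3.493616520778872 gap 0.04176088877491829 0.05052434046665486
mouth [0.5713 0.2631 0.028 ] yaw [np.float64(-3.93), np.float64(-3.66)] perp -3.9545741771571983 gap 0.04232611782137456 0.04957484134751613
floor depths [array([0.4977, 0.2667, 0.0162]), array([0.5443, 0.265 , 0.015 ]), array([0.5676, 0.2642, 0.0151]), array([0.5885, 0.2633, 0.0157])]
tab [0.5219 0.3369 0.03  ]
```

```bash
python3 -m creep '[{"ax":0,"ay":0,"az":0,"tx":-0.5,"ty":0,"tz":-3,"fingers":100},{"ax":0,"ay":0,"az":0,"tx":0,"ty":0,"tz":-4,"fingers":100},{"ax":0,"ay":0,"az":0,"tx":0,"ty":0,"tz":-4,"fingers":100},{"ax":0,"ay":0,"az":0,"tx":0,"ty":0,"tz":-4,"fingers":100},{"ax":0,"ay":0,"az":0,"tx":0,"ty":0,"tz":-4,"fingers":100},{"ax":0,"ay":0,"az":0,"tx":0,"ty":0,"tz":-4,"fingers":100},{"ax":0,"ay":0,"az":0,"tx":0,"ty":0,"tz":-4,"fingers":100},{"ax":0,"ay":0,"az":0,"tx":0,"ty":0,"tz":-4,"fingers":100},{"ax":0,"ay":0,"az":0,"tx":0,"ty":0,"tz":-4,"fingers":100},{"ax":0,"ay":0,"az":0,"tx":0,"ty":0,"tz":-4,"fingers":100},{"ax":-5.5,"ay":0,"az":0,"tx":0,"ty":0,"tz":-3,"fingers":100},{"ax":-5.5,"ay":0,"az":0,"tx":0,"ty":0,"tz":0,"fingers":100},{"ax":0,"ay":0,"az":0,"tx":0,"ty":0,"tz":0,"fingers":100},{"ax":0,"ay":0,"az":0,"tx":0,"ty":0,"tz":0,"fingers":100}]'
cat > snap.py <<'E'
import sys
from h import *
from bench import r
s=r.get_state();d=r.snapshot("wrist")
d=wcam(d,s["ee_pos"],s["tool_rot"]);n=sys.argv[1];np.savez(f"pics/{n}.npz",**d);cv2.imwrite(f"pics/{n}.png",d["img"][:,:,::-1])
p,M=tp(s);print(p.round(4),"heading z",np.degrees(np.arctan2(M[1,2],M[0,2])).round(2),"tilt",M[2].round(4),"F",s["force"].round(1),s["opening"])
if len(sys.argv)>2: u,v,w,h,f=map(int,sys.argv[2:7]);crop(d,u,v,w,h,f,f"pics/{n}.png")
E
python3 snap.py wc1
```

```text
clock: 3.08
ee_pos: [0.4993, -0.1846, 0.1871]
tool_rot: [-1.299, 1.148, 1.298]
force: [-0.0, 0.8, -0.0]
opening: 0.0853
[ 0.4993 -0.1846  0.1871] heading z 97.03 tilt [-1.e+00 -8.e-04 -2.e-04] F [-0.   0.8 -0. ] 0.08530751748918489
```

View pics/wc1.png

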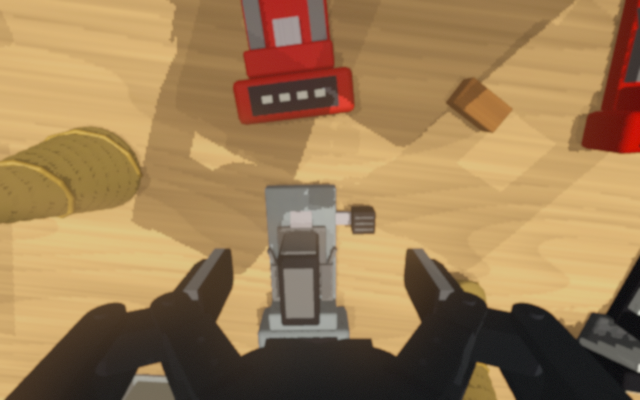

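Charger at (300,260) in the wrist image: tab at (362,219), tooth at (300,218), pack top at (299,292), aligned with the image. I'll move forward and down for a second view.

```bash
python3 -m creep '[{"ax":0,"ay":0,"az":0,"tx":1,"ty":-3,"tz":-1,"fingers":100},{"ax":0,"ay":0,"az":0,"tx":1,"ty":-3,"tz":-1,"fingers":100},{"ax":0,"ay":0,"az":0,"tx":0,"ty":0,"tz":0,"fingers":100},{"ax":0,"ay":0,"az":0,"tx":0,"ty":0,"tz":0,"fingers":100}]'
python3 snap.py wc2 260 100 130 150 4; python3 - <<'E'
from h import *
d=dict(np.load("pics/wc1.npz"));crop(d,250,170,135,150,4,"pics/wc1z.png")
E
```

```text
clock: 3.47
ee_pos: [0.5622, -0.196, 0.1658]
tool_rot: [-1.301, 1.147, 1.302]
force: [-2.1, 0.6, -0.4]
opening: 0.0856
[ 0.5622 -0.196   0.1658] heading z 97.21 tilt [-1.e+00  4.e-04  4.e-04] F [-2.1  0.6 -0.4] 0.08556607197773944
```

View pics/wc2.png

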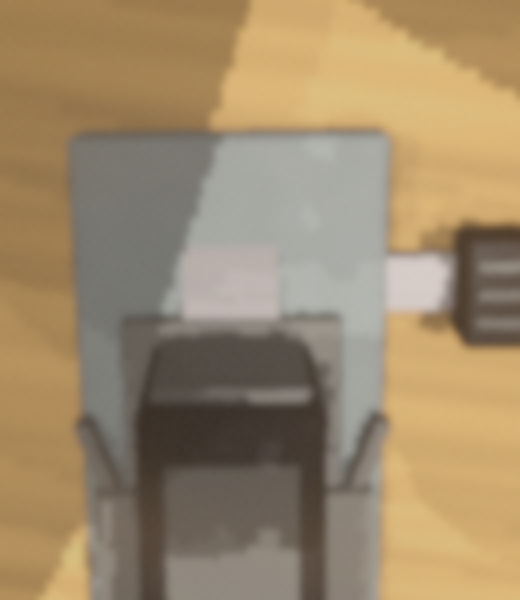

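View pics/wc1z.png

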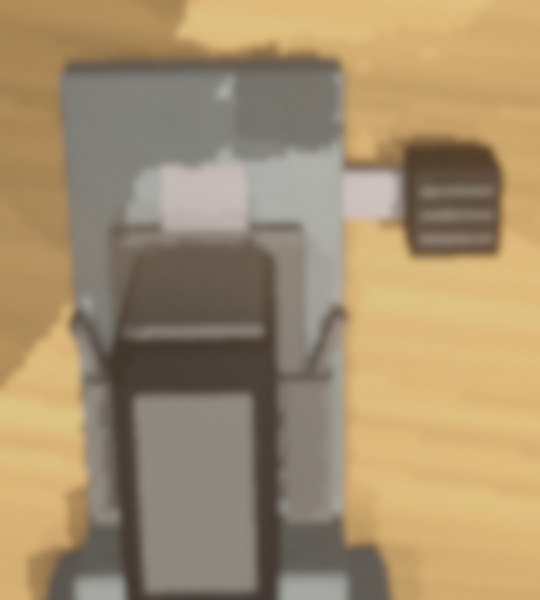

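```bash
python3 - <<'E'
from h import *
A=dict(np.load("pics/wc1.npz"));B=dict(np.load("pics/wc2.npz"))
a=lambda u,v:np.array([(u+.5)/4-.5+250,(v+.5)/4-.5+170]); b=lambda u,v:np.array([(u+.5)/4-.5+260,(v+.5)/4-.5+100])
pts={"baseR":((63,62),(70,134),.016),"baseL":((343,60),(390,133),.016),"footR":((110,228),(124,317),.023),"footL":((301,225),(340,317),.023),"toothR":((162,168),(184,247),.022),"toothL":((248,168),(278,247),.022),"topR":((134,396),(167,466),.082),"topL":((252,394),(301,466),.082)}
W={}
for n,(p,q,z) in pts.items():
    W[n]=tri(A,a(*p),B,b(*q));print(n,W[n].round(4),onz(A,*a(*p),z).round(4),onz(B,*b(*q),z).round(4),"dep",dep(B,*b(*q)).round(4))
def est(l,r_,dx,nm,i):
    D,f=((A,a),(B,b))[i];L=onz(D,*f(*pts[l][i]),pts[l][2]);R=onz(D,*f(*pts[r_][i]),pts[r_][2])
    y=np.arctan2(*(L-R)[1::-1])-np.pi/2;m=(L+R)/2
    for yy in(y,np.radians(7.1)): print(nm,i,"yaw",np.degrees(yy).round(2),"origin",(m[:2]-dx*np.array([np.cos(yy),np.sin(yy)])).round(4),"w",np.linalg.norm(L-R).round(4))
for i in(0,1):
    est("baseL","baseR",-.09,"base",i);est("footL","footR",-.045,"foot",i)
t=onz(A,*a(457,212),.03);print("tab",t.round(4))
print(np.c_[A["R"][0],].T)
E
```

```text
baseR [ 5.184e-01 -2.452e-01 -4.000e-04] [ 0.5137 -0.2426  0.016 ] [ 0.5168 -0.2432  0.016 ] dep [ 0.5185 -0.2454 -0.0014]
baseL [ 0.5074 -0.1641  0.0016] [ 0.5037 -0.1659  0.016 ] [ 0.5067 -0.1656  0.016 ] dep [ 0.5067 -0.1655  0.0152]
footR [ 0.5598 -0.2253  0.0199] [ 0.5585 -0.225   0.023 ] [ 0.559  -0.2251  0.023 ] dep [ 0.5593 -0.2252  0.022 ]
footL [ 0.5537 -0.171   0.0165] [ 0.5509 -0.1716  0.023 ] [ 0.5523 -0.1716  0.023 ] dep [ 0.5526 -0.1714  0.0213]
toothR [ 0.5405 -0.2124  0.0184] [ 0.5391 -0.2122  0.022 ] [ 0.5398 -0.2123  0.022 ] dep [ 0.5408 -0.2124  0.0166]
toothL [ 0.5378 -0.1887  0.0173] [ 0.5362 -0.1884  0.022 ] [ 0.5369 -0.1893  0.022 ] dep [ 0.538  -0.1889  0.0158]
topR [ 0.5733 -0.2096  0.0852] [ 0.5752 -0.21    0.082 ] [ 0.5746 -0.2094  0.082 ] dep [ 0.5746 -0.2094  0.082 ]
topL [ 0.571  -0.1821  0.0824] [ 0.5712 -0.1821  0.082 ] [ 0.5711 -0.182   0.082 ] dep [ 0.5712 -0.182   0.082 ]
base 0 yaw 7.48 origin [ 0.5979 -0.1926] w 0.0774
base 0 yaw 7.1 origin [ 0.598  -0.1932] w 0.0774
foot 0 yaw 8.02 origin [ 0.5993 -0.192 ] w 0.0539
foot 0 yaw 7.1 origin [ 0.5994 -0.1928] w 0.0539
base 1 yaw 7.42 origin [ 0.601  -0.1928] w 0.0782
base 1 yaw 7.1 origin [ 0.601  -0.1933] w 0.0782
foot 1 yaw 7.23 origin [ 0.6003 -0.1927] w 0.0539
foot 1 yaw 7.1 origin [ 0.6003 -0.1928] w 0.0539
tab [ 0.539  -0.1301  0.03  ]
[[-1.22935322e-01  9.92414528e-01  5.58572751e-04]]
```

```bash
cat > goal.py <<'E'
import sys
from h import *
from bench import r
x,y,z,h=map(float,sys.argv[1:5]);s=r.get_state();a=move(s,(x,y,z),h)
print("shift cm (now axes)",a[0],"turn",a[1],"shift after turn",a[2],"t",s["clock"],"F",s["force"].round(1),"open",round(s["opening"],4))
E
python3 goal.py .5395 -.130 .05 97.3
```

```text
shift cm (now axes) [11.61  1.31  6.81] turn [-0.07  0.03 -0.05] shift after turn [11.6   1.31  6.82] t 3.5167 F [-0.3  0.9  0.4] open 0.0853
```

```bash
python3 -m creep '[{"ax":0,"ay":0,"az":0,"tx":0,"ty":0.7,"tz":3.4,"fingers":0},{"ax":0,"ay":0,"az":0,"tx":0,"ty":0.6,"tz":3.4,"fingers":0},{"ax":0,"ay":0,"az":0,"tx":3,"ty":0,"tz":0,"fingers":0},{"ax":0,"ay":0,"az":0,"tx":3,"ty":0,"tz":0,"fingers":0},{"ax":0,"ay":0,"az":0,"tx":3,"ty":0,"tz":0,"fingers":0},{"ax":0,"ay":0,"az":0,"tx":2,"ty":0,"tz":0,"fingers":0},{"ax":0,"ay":0,"az":0,"tx":0,"ty":0,"tz":0,"fingers":0},{"ax":0,"ay":0,"az":0,"tx":0,"ty":0,"tz":0,"fingers":0},{"ax":0,"ay":0,"az":0,"tx":0,"ty":0,"tz":0,"fingers":0},{"ax":0,"ay":0,"az":0,"tx":0,"ty":0,"tz":0,"fingers":0}]'
python3 goal.py .5395 -.130 .05 97.3; python3 snap.py tabpre
```

```text
clock: 4.35
ee_pos: [0.5405, -0.1318, 0.058]
tool_rot: [-1.303, 1.146, 1.3]
force: [0.3, -0.5, -0.1]
opening: 0.0
shift cm (now axes) [0.8  0.08 0.19] turn [-0.06 -0.05  0.12] shift after turn [0.8  0.08 0.19] t 4.35 F [ 0.3 -0.5 -0.1] open 0.0
[ 0.5405 -0.1318  0.058 ] heading z 97.24 tilt [-1.0e+00 -2.1e-03 -9.0e-04] F [ 0.3 -0.5 -0.1] 2.2153140980274126e-05
```

View pics/tabpre.png

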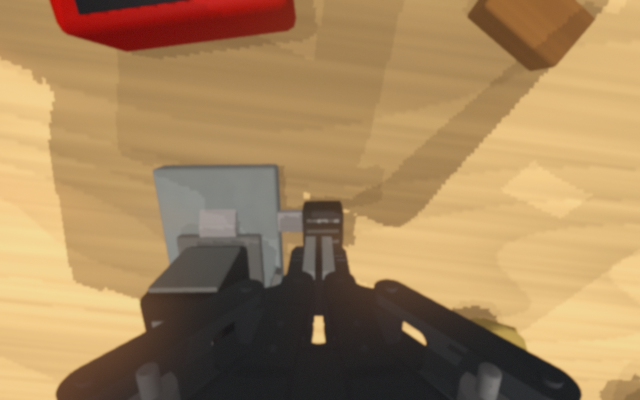

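The fingertips hang over the tab, with tips at about (318,245) and the tab at (322,215). The pack is still latched, next to the tooth at (218,222). I'll press down.

```bash
python3 -m creep '[{"ax":0,"ay":0,"az":0,"tx":1.2,"ty":0,"tz":0.4,"fingers":0},{"ax":0,"ay":0,"az":0,"tx":1.2,"ty":0,"tz":0,"fingers":0},{"ax":0,"ay":0,"az":0,"tx":0.4,"ty":0,"tz":0,"fingers":0},{"ax":0,"ay":0,"az":0,"tx":0.2,"ty":0,"tz":0,"fingers":0},{"ax":0,"ay":0,"az":0,"tx":0.2,"ty":0,"tz":0,"fingers":0},{"ax":0,"ay":0,"az":0,"tx":0,"ty":0,"tz":0,"fingers":0},{"ax":0,"ay":0,"az":0,"tx":0,"ty":0,"tz":0,"fingers":0}]'
python3 snap.py press1
```

```text
clock: 4.98
ee_pos: [0.5392, -0.1279, 0.0244]
tool_rot: [-1.302, 1.147, 1.302]
force: [-0.2, -0.4, 1.0]
opening: -0.0003
[ 0.5392 -0.1279  0.0244] heading z 97.25 tilt [-1. -0. -0.] F [-0.2 -0.4  1. ] -0.00029508959653216563
```

View pics/press1.png

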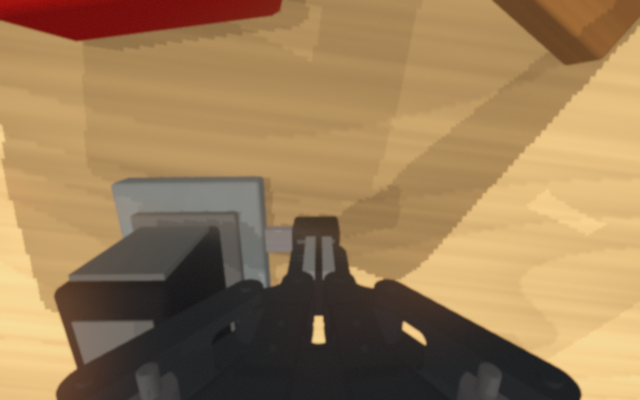

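The pack has sprung back: its foot now covers the tooth, with the rear edge at about (187,213). I'll hold briefly, then rise and open.

```bash
python3 -m creep '[{"ax":0,"ay":0,"az":0,"tx":0.05,"ty":0,"tz":0,"fingers":0},{"ax":0,"ay":0,"az":0,"tx":0,"ty":0,"tz":0,"fingers":0},{"ax":0,"ay":0,"az":0,"tx":0,"ty":0,"tz":0,"fingers":0},{"ax":0,"ay":0,"az":0,"tx":-1,"ty":0,"tz":0,"fingers":0},{"ax":0,"ay":0,"az":0,"tx":-3,"ty":0,"tz":0,"fingers":0},{"ax":0,"ay":0,"az":0,"tx":-3,"ty":0,"tz":0,"fingers":0},{"ax":0,"ay":0,"az":0,"tx":-3,"ty":0,"tz":0,"fingers":0},{"ax":0,"ay":0,"az":0,"tx":-3,"ty":0,"tz":0,"fingers":100},{"ax":0,"ay":0,"az":0,"tx":0,"ty":0,"tz":-3,"fingers":100},{"ax":0,"ay":0,"az":0,"tx":0,"ty":0,"tz":-3,"fingers":100},{"ax":0,"ay":0,"az":0,"tx":0,"ty":0,"tz":0,"fingers":100},{"ax":0,"ay":0,"az":0,"tx":0,"ty":0,"tz":0,"fingers":100}]'
python3 snap.py wc3 250 130 150 150 4
```

```text
clock: 6.03
ee_pos: [0.5468, -0.1884, 0.1546]
tool_rot: [-1.301, 1.147, 1.3]
force: [0.0, 0.2, -0.0]
opening: 0.0605
[ 0.5468 -0.1884  0.1546] heading z 97.14 tilt [-1.e+00 -7.e-04 -4.e-04] F [ 0.   0.2 -0. ] 0.06048158697003056
```

View pics/wc3.png

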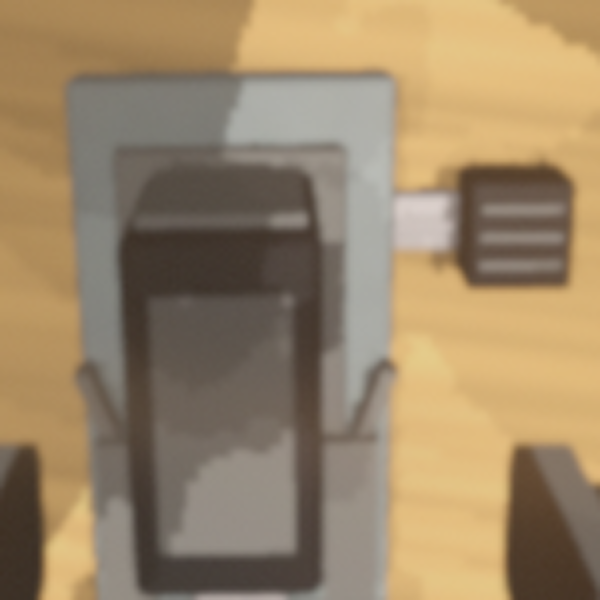

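The pack is free: foot rear edge from (115,147) to (346,146), top face spanning (122..322, 235..590) in the crop. Computing its centre.

```bash
python3 - <<'E'
from h import *
B=dict(np.load("pics/wc3.npz"))
b=lambda u,v:np.array([(u+.5)/4-.5+250,(v+.5)/4-.5+130])
P=[onz(B,*b(*p),.082) for p in((122,235),(320,235),(322,588),(140,590))]
print(np.round(P,4),"centre",np.mean(P,0).round(4)," size",[np.linalg.norm(P[i]-P[i-1]).round(4) for i in range(4)])
Q=[onz(B,*b(*p),.082) for p in((147,296),(297,296),(296,553),(155,555))]
print("panel c",np.mean(Q,0).round(4), "yaw",[np.degrees(np.arctan2(*(Q[j]-Q[i])[1::-1])).round(2) for i,j in((1,2),(0,3))])
R,L=onz(B,*b(115,147),.023),onz(B,*b(346,146),.023);y=np.arctan2(*(L-R)[1::-1])-np.pi/2
c=(R+L)[:2]/2+.045*np.array([np.cos(y),np.sin(y)]);print("foot",R,L,np.degrees(y),c)
o=np.array([.6,-.1928]);w=np.radians(7.3);e=np.array([np.cos(w),np.sin(w)]);n=np.array([-e[1],e[0]])
for k in(c,np.mean(P,0)[:2],np.mean(Q,0)[:2]):print("charger xy",((k-o)@e).round(4),((k-o)@n).round(4))
print([dep(B,*b(*p)).round(4) for p in((220,400),(250,260))])
E
python3 goal.py .575 -.196 .09 97.3
```

```text
[[ 0.5346 -0.2202  0.082 ]
 [ 0.5299 -0.1829  0.082 ]
 [ 0.6057 -0.172   0.082 ]
 [ 0.6109 -0.2098  0.082 ]] centre [ 0.5703 -0.1962  0.082 ]  size [np.float64(0.077), np.float64(0.0376), np.float64(0.0765), np.float64(0.0381)]
panel c [ 0.5723 -0.1965  0.082 ] yaw [np.float64(7.29), np.float64(7.03)]
foot [ 0.53030908 -0.22960076  0.023     ] [ 0.52323687 -0.17533246  0.023     ] 7.424899562522446 [ 0.57139566 -0.19665142]
charger xy -0.0289 -0.0002
charger xy -0.0299 0.0004
charger xy -0.0279 -0.0001
[array([ 0.5659, -0.1979,  0.0823]), array([ 0.5368, -0.1955,  0.0809])]
shift cm (now axes) [ 6.42 -2.73 -1.21] turn [-0.12  0.01 -0.  ] shift after turn [ 6.42 -2.73 -1.21] t 6.0833 F [-0.3 -0.4 -0. ] open 0.0674
```

```bash
python3 -m creep '[{"ax":0,"ay":0,"az":0,"tx":0,"ty":-2.4,"tz":-1.2,"fingers":100},{"ax":0,"ay":0,"az":0,"tx":2,"ty":0,"tz":0,"fingers":100},{"ax":0,"ay":0,"az":0,"tx":2,"ty":0,"tz":0,"fingers":100},{"ax":0,"ay":0,"az":0,"tx":1,"ty":0,"tz":0,"fingers":100},{"ax":0,"ay":0,"az":0,"tx":0,"ty":0,"tz":0,"fingers":100},{"ax":0,"ay":0,"az":0,"tx":0,"ty":0,"tz":0,"fingers":100}]'
python3 goal.py .5715 -.1965 .040 97.3; python3 snap.py g1
```

```text
clock: 6.58
ee_pos: [0.5716, -0.1954, 0.1037]
tool_rot: [-1.301, 1.147, 1.304]
force: [-0.3, -0.5, 0.0]
opening: 0.0854
shift cm (now axes) [ 6.37  0.01 -0.12] turn [-0.01  0.05 -0.08] shift after turn [ 6.37  0.02 -0.11] t 6.5833 F [-0.3 -0.5  0. ] open 0.0854
[ 0.5716 -0.1954  0.1037] heading z 97.29 tilt [-1.0e+00  1.3e-03  8.0e-04] F [-0.3 -0.5  0. ] 0.08544475842813286
```

View pics/g1.png

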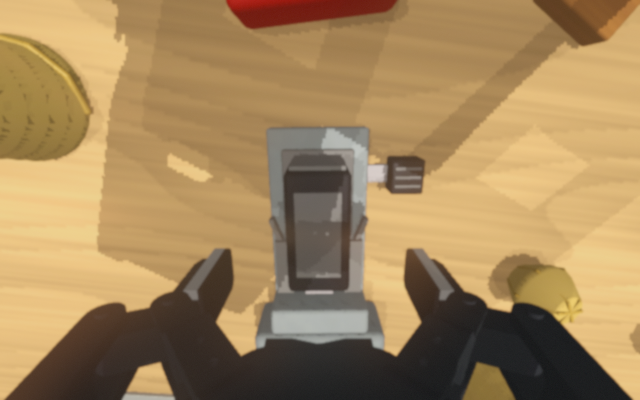

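```bash
python3 -m creep '[{"ax":0,"ay":0,"az":0,"tx":2,"ty":0,"tz":-0.1,"fingers":100},{"ax":0,"ay":0,"az":0,"tx":2,"ty":0,"tz":0,"fingers":100},{"ax":0,"ay":0,"az":0,"tx":1.4,"ty":0,"tz":0,"fingers":100},{"ax":0,"ay":0,"az":0,"tx":0.95,"ty":0,"tz":0,"fingers":100},{"ax":0,"ay":0,"az":0,"tx":0,"ty":0,"tz":0,"fingers":30},{"ax":0,"ay":0,"az":0,"tx":0,"ty":0,"tz":0,"fingers":30},{"ax":0,"ay":0,"az":0,"tx":0,"ty":0,"tz":0,"fingers":30},{"ax":0,"ay":0,"az":0,"tx":0,"ty":0,"tz":0,"fingers":30},{"ax":0,"ay":0,"az":0,"tx":0,"ty":0,"tz":0,"fingers":30},{"ax":0,"ay":0,"az":0,"tx":0,"ty":0,"tz":0,"fingers":30},{"ax":0,"ay":0,"az":0,"tx":0,"ty":0,"tz":0,"fingers":30},{"ax":0,"ay":0,"az":0,"tx":0,"ty":0,"tz":0,"fingers":30}]' 60
python3 goal.py .5715 -.1965 .040 97.3
```

```text
clock: 7.63
ee_pos: [0.5729, -0.1972, 0.0416]
tool_rot: [-1.303, 1.146, 1.3]
force: [-0.6, 1.7, 7.4]
opening: 0.0395
shift cm (now axes) [0.16 0.13 0.09] turn [-0.03 -0.05  0.09] shift after turn [0.16 0.13 0.09] t 7.6333 F [-0.6  1.7  7.4] open 0.0395
```

```bash
python3 -m creep '[{"ax":0,"ay":0,"az":0,"tx":0,"ty":0.5,"tz":0,"fingers":30},{"ax":0,"ay":0,"az":0,"tx":0,"ty":0.7,"tz":0,"fingers":30},{"ax":0,"ay":0,"az":0,"tx":0,"ty":0.8,"tz":0,"fingers":30},{"ax":0,"ay":0,"az":0,"tx":0,"ty":0.8,"tz":0,"fingers":30},{"ax":0,"ay":0,"az":0,"tx":0,"ty":0.8,"tz":0,"fingers":30},{"ax":0,"ay":0,"az":0,"tx":0,"ty":0.6,"tz":0,"fingers":30},{"ax":0,"ay":0,"az":0,"tx":0,"ty":0,"tz":0,"fingers":30},{"ax":0,"ay":0,"az":0,"tx":0,"ty":0,"tz":0,"fingers":30}]'
python3 snap.py d1
```

```text
clock: 8.3
ee_pos: [0.5306, -0.2031, 0.0416]
tool_rot: [-1.303, 1.147, 1.3]
force: [-4.1, -2.3, 11.7]
opening: 0.0395
[ 0.5306 -0.2031  0.0416] heading z 97.24 tilt [-1.     -0.0011 -0.0011] F [-4.1 -2.3 11.7] 0.03950328323928891
```

View pics/d1.png

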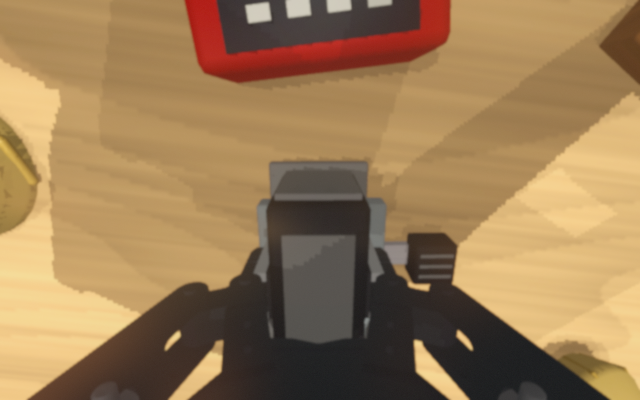

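The pack came back with the gripper: its rear edge at (318,165) overhangs the charger floor. It's clear of the lips, so I'll lift.

```bash
python3 -m creep '[{"ax":0,"ay":0,"az":0,"tx":-0.5,"ty":0,"tz":0,"fingers":30},{"ax":0,"ay":0,"az":0,"tx":-1,"ty":0,"tz":0,"fingers":30},{"ax":0,"ay":0,"az":0,"tx":-2,"ty":0,"tz":0,"fingers":30},{"ax":0,"ay":0,"az":0,"tx":-3,"ty":0,"tz":0,"fingers":30},{"ax":0,"ay":0,"az":0,"tx":-3,"ty":0,"tz":0,"fingers":30},{"ax":0,"ay":0,"az":0,"tx":-3,"ty":0,"tz":0,"fingers":30},{"ax":0,"ay":0,"az":0,"tx":0,"ty":0,"tz":0,"fingers":30},{"ax":0,"ay":0,"az":0,"tx":0,"ty":0,"tz":0,"fingers":30}]'
python3 snap.py d2
```

```text
clock: 9.02
ee_pos: [0.5314, -0.2028, 0.1675]
tool_rot: [-1.305, 1.145, 1.299]
force: [0.1, -0.8, -4.5]
opening: 0.0393
[ 0.5314 -0.2028  0.1675] heading z 97.26 tilt [-1.     -0.0032 -0.0019] F [ 0.1 -0.8 -4.5] 0.039303957449193426
```

View pics/d2.png

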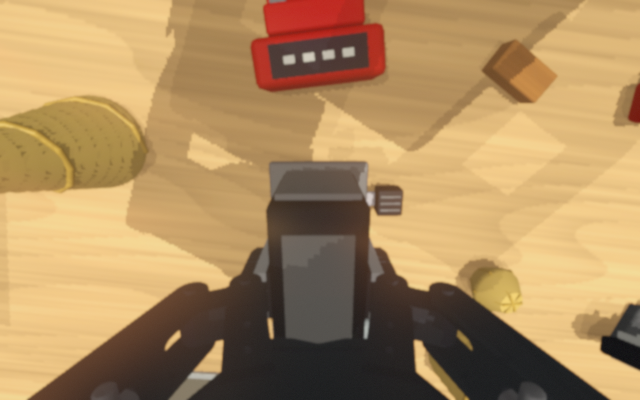

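```bash
python3 -m creep '[{"ax":0,"ay":0,"az":0,"tx":0,"ty":-0.2,"tz":2,"fingers":30},{"ax":0,"ay":0,"az":0,"tx":0,"ty":-0.4,"tz":3.5,"fingers":30},{"ax":0,"ay":0,"az":0,"tx":0,"ty":-0.4,"tz":4,"fingers":30},{"ax":1,"ay":0,"az":0,"tx":0,"ty":-0.4,"tz":4,"fingers":30},{"ax":1,"ay":0,"az":0,"tx":0,"ty":-0.4,"tz":4,"fingers":30},{"ax":1,"ay":0,"az":0,"tx":0,"ty":-0.4,"tz":4,"fingers":30},{"ax":1,"ay":0,"az":0,"tx":0,"ty":-0.3,"tz":4,"fingers":30},{"ax":1,"ay":0,"az":0,"tx":0,"ty":-0.2,"tz":4,"fingers":30},{"ax":1,"ay":0,"az":0,"tx":0,"ty":0,"tz":4,"fingers":30},{"ax":1,"ay":0,"az":0,"tx":0,"ty":0,"tz":4,"fingers":30},{"ax":1,"ay":0,"az":0,"tx":0,"ty":0,"tz":4,"fingers":30},{"ax":1,"ay":0,"az":0,"tx":0,"ty":0,"tz":3.5,"fingers":30},{"ax":1,"ay":0,"az":0,"tx":0,"ty":0,"tz":1.5,"fingers":30},{"ax":0,"ay":0,"az":0,"tx":0,"ty":0,"tz":0,"fingers":30},{"ax":0,"ay":0,"az":0,"tx":0,"ty":0,"tz":0,"fingers":30},{"ax":0,"ay":0,"az":0,"tx":0,"ty":0,"tz":0,"fingers":30}]'
python3 goal.py .508 .2676 .10 86; python3 snap.py e1
```

```text
clock: 10.4
ee_pos: [0.5244, 0.263, 0.1641]
tool_rot: [-1.174, 1.234, 1.175]
force: [0.0, -0.4, -2.9]
opening: 0.0392
shift cm (now axes) [6.41 1.64 0.39] turn [ 1.29 -0.08 -0.13] shift after turn [6.41 1.67 0.34] t 10.4 F [ 0.  -0.4 -2.9] open 0.0392
[0.5244 0.263  0.1641] heading z 87.29 tilt [-1.      0.0022 -0.0013] F [ 0.  -0.4 -2.9] 0.03924827928514313
```

View pics/e1.png

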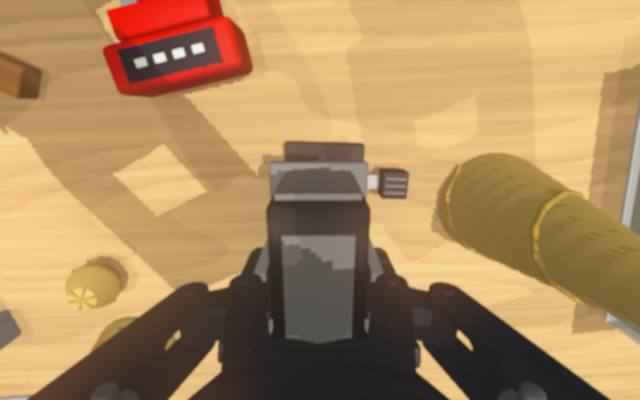

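```bash
python3 -m creep '[{"ax":1.3,"ay":0,"az":0,"tx":0,"ty":1.6,"tz":0.3,"fingers":30},{"ax":0,"ay":0,"az":0,"tx":2,"ty":0,"tz":0,"fingers":30},{"ax":0,"ay":0,"az":0,"tx":2,"ty":0,"tz":0,"fingers":30},{"ax":0,"ay":0,"az":0,"tx":2,"ty":0,"tz":0,"fingers":30},{"ax":0,"ay":0,"az":0,"tx":0,"ty":0,"tz":0,"fingers":30},{"ax":0,"ay":0,"az":0,"tx":0,"ty":0,"tz":0,"fingers":30},{"ax":0,"ay":0,"az":0,"tx":0,"ty":0,"tz":0,"fingers":30}]'
python3 goal.py .508 .2676 .044 86; python3 snap.py e2
python3 - <<'E'
from h import *
from bench import r
d=dict(np.load("pics/e2.npz"));crop(d,255,90,150,150,4,"pics/e2.png")
E
```

```text
clock: 11.03
ee_pos: [0.51, 0.2671, 0.1061]
tool_rot: [-1.157, 1.242, 1.156]
force: [-0.4, 0.4, -4.4]
opening: 0.0392
shift cm (now axes) [6.21 0.21 0.04] turn [-0.09  0.01  0.02] shift after turn [6.21 0.2  0.04] t 11.0333 F [-0.4  0.4 -4.4] open 0.0392
[0.51   0.2671 0.1061] heading z 85.91 tilt [-1.e+00 -4.e-04  1.e-04] F [-0.4  0.4 -4.4] 0.03920571169555553
```

View pics/e2.png

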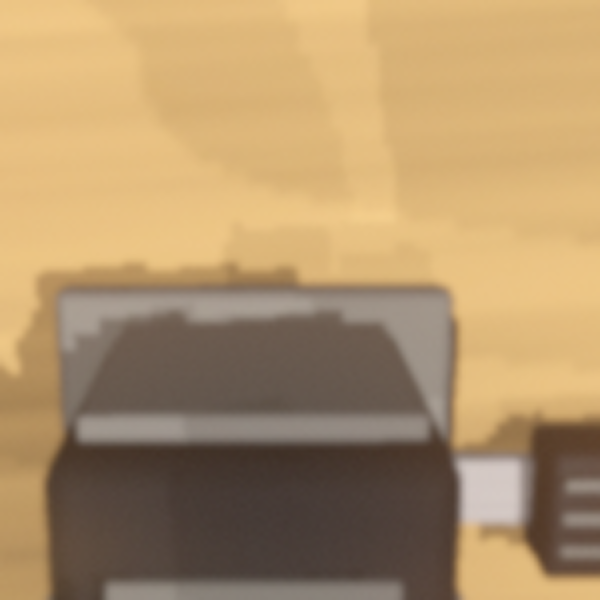

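```bash
python3 - <<'E'
from h import *
d=dict(np.load("pics/e2.npz"))
b=lambda u,v:np.array([(u+.5)/4-.5+255,(v+.5)/4-.5+90])
o=np.array([.5712,.2632]);w=np.radians(-4.);e=np.array([np.cos(w),np.sin(w)]);n=np.array([-e[1],e[0]])
for z in(.0835,.0875,.0915):
    R,L=onz(d,*b(58,290),z),onz(d,*b(451,288),z);y=np.arctan2(*(L-R)[1::-1])-np.pi/2
    c=(R+L)[:2]/2+.045*np.array([np.cos(y),np.sin(y)]);print(z,"w",np.linalg.norm(R-L).round(4),"yaw",np.degrees(y).round(2),"c",c.round(4),"lamp xy",((c-o)@e).round(4),((c-o)@n).round(4))
print("dep",dep(d,*b(90,310)).round(4))
E
```

```text
0.0835 w 0.0558 yaw -3.77 c [0.5098 0.2663] lamp xy -0.0614 -0.0012
0.0875 w 0.0544 yaw -3.77 c [0.5091 0.2663] lamp xy -0.0622 -0.0012
0.0915 w 0.0531 yaw -3.77 c [0.5084 0.2664] lamp xy -0.0629 -0.0012
dep [0.4657 0.2461 0.0866]
```

```bash
python3 -m creep '[{"ax":0,"ay":0,"az":0,"tx":1.5,"ty":0.2,"tz":0.1,"fingers":30},{"ax":0,"ay":0,"az":0,"tx":2,"ty":0,"tz":0,"fingers":30},{"ax":0,"ay":0,"az":0,"tx":1.5,"ty":0,"tz":0,"fingers":30},{"ax":0,"ay":0,"az":0,"tx":0.8,"ty":0,"tz":0,"fingers":30},{"ax":0,"ay":0,"az":0,"tx":0.3,"ty":0,"tz":0,"fingers":30},{"ax":0,"ay":0,"az":0,"tx":0,"ty":0,"tz":0,"fingers":30},{"ax":0,"ay":0,"az":0,"tx":0,"ty":0,"tz":0,"fingers":30},{"ax":0,"ay":0,"az":0,"tx":0,"ty":0,"tz":0,"fingers":30}]'
python3 goal.py .508 .2676 .042 86
```

```text
clock: 11.75
ee_pos: [0.5083, 0.269, 0.0453]
tool_rot: [-1.157, 1.24, 1.156]
force: [0.2, 0.0, -3.4]
opening: 0.0393
shift cm (now axes) [ 0.33  0.02 -0.14] turn [-0.04  0.04  0.08] shift after turn [ 0.33  0.02 -0.14] t 11.75 F [ 0.2  0.  -3.4] open 0.0393
```

```bash
python3 -m creep '[{"ax":0,"ay":0,"az":0,"tx":0.15,"ty":0,"tz":0,"fingers":30},{"ax":0,"ay":0,"az":0,"tx":0.1,"ty":0,"tz":0,"fingers":30},{"ax":0,"ay":0,"az":0,"tx":0,"ty":0,"tz":0,"fingers":30},{"ax":0,"ay":0,"az":0,"tx":0,"ty":0,"tz":0,"fingers":30}]'
python3 goal.py .508 .2676 .042 86;python3 snap.py f1
```

```text
clock: 12.08
ee_pos: [0.5077, 0.2687, 0.0419]
tool_rot: [-1.157, 1.242, 1.157]
force: [0.5, 0.3, -2.1]
opening: 0.0394
shift cm (now axes) [-0.01 -0.04 -0.11] turn [-0.04  0.01  0.01] shift after turn [-0.01 -0.04 -0.11] t 12.0833 F [ 0.5  0.3 -2.1] open 0.0394
[0.5077 0.2687 0.0419] heading z 85.96 tilt [-1.e+00 -2.e-04  1.e-04] F [ 0.5  0.3 -2.1] 0.03938627310132525
```

View pics/f1.png

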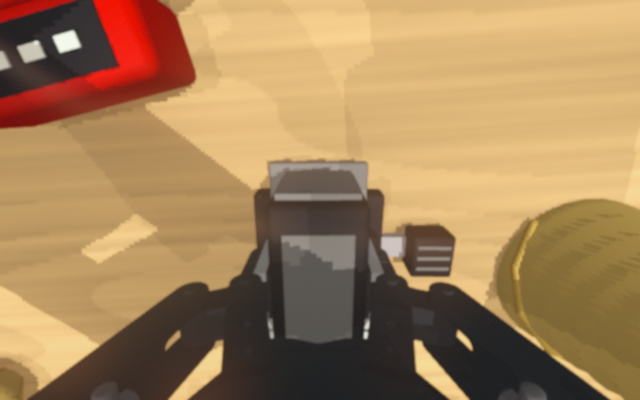

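The pack sits centred over the lamp floor: the base spans columns 255–383 and the foot 269–368. The vertical force is down to about half the weight, so I'll lower 1 mm more.

```bash
python3 -m creep '[{"ax":0,"ay":0,"az":0,"tx":0.1,"ty":0,"tz":0,"fingers":30},{"ax":0,"ay":0,"az":0,"tx":0,"ty":0,"tz":0,"fingers":30},{"ax":0,"ay":0,"az":0,"tx":0,"ty":0,"tz":0,"fingers":30}]'
python3 goal.py .5728 .263 .042 86
```

```text
clock: 12.38
ee_pos: [0.5077, 0.2688, 0.0416]
tool_rot: [-1.157, 1.241, 1.157]
force: [-3.8, -1.3, 15.2]
opening: 0.0394
shift cm (now axes) [-0.04 -6.53 -0.12] turn [-0.04  0.01  0.02] shift after turn [-0.04 -6.53 -0.12] t 12.3833 F [-3.8 -1.3 15.2] open 0.0394
```

```bash
python3 -m creep '[{"ax":0,"ay":0,"az":0,"tx":-0.06,"ty":0,"tz":0,"fingers":30},{"ax":0,"ay":0,"az":0,"tx":0,"ty":-0.4,"tz":0,"fingers":30},{"ax":0,"ay":0,"az":0,"tx":0,"ty":-0.4,"tz":0,"fingers":30},{"ax":0,"ay":0,"az":0,"tx":0,"ty":-0.4,"tz":0,"fingers":30},{"ax":0,"ay":0,"az":0,"tx":0,"ty":-0.4,"tz":0,"fingers":30},{"ax":0,"ay":0,"az":0,"tx":0,"ty":-0.4,"tz":0,"fingers":30},{"ax":0,"ay":0,"az":0,"tx":0,"ty":0,"tz":0,"fingers":30}]'
python3 goal.py .5728 .263 .042 86;python3 snap.py f2
```

```text
clock: 12.97
ee_pos: [0.5284, 0.2674, 0.0416]
tool_rot: [-1.157, 1.241, 1.157]
force: [0.7, -1.6, 5.8]
opening: 0.039
shift cm (now axes) [-0.03 -4.46 -0.12] turn [-0.05  0.02  0.03] shift after turn [-0.04 -4.46 -0.13] t 12.9667 F [ 0.7 -1.6  5.8] open 0.039
[0.5284 0.2674 0.0416] heading z 85.95 tilt [-1.e+00 -5.e-04  3.e-04] F [ 0.7 -1.6  5.8] 0.039046190386063565
```

View pics/f2.png

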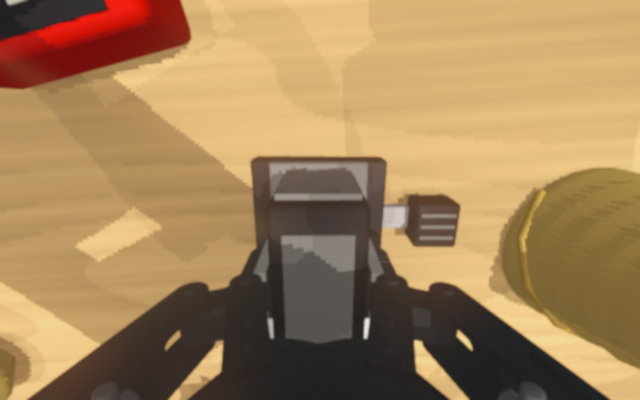

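The pack is on the axis: base at columns 252–385, foot at 269–368. I'll keep sliding.

```bash
python3 -m creep '[{"ax":0,"ay":0,"az":0,"tx":0,"ty":-0.4,"tz":0,"fingers":30},{"ax":0,"ay":0,"az":0,"tx":0,"ty":-0.4,"tz":0,"fingers":30},{"ax":0,"ay":0,"az":0,"tx":0,"ty":-0.4,"tz":0,"fingers":30},{"ax":0,"ay":0,"az":0,"tx":0,"ty":-0.4,"tz":0,"fingers":30},{"ax":0,"ay":0,"az":0,"tx":0,"ty":-0.4,"tz":0,"fingers":30},{"ax":0,"ay":0,"az":0,"tx":0,"ty":0,"tz":0,"fingers":30}]'
python3 goal.py .5728 .263 .042 86
```

```text
clock: 13.52
ee_pos: [0.5481, 0.2659, 0.0416]
tool_rot: [-1.157, 1.241, 1.157]
force: [0.0, -0.7, 6.5]
opening: 0.0392
shift cm (now axes) [-0.04 -2.48 -0.12] turn [-0.05  0.01  0.02] shift after turn [-0.04 -2.48 -0.12] t 13.5167 F [ 0.  -0.7  6.5] open 0.0392
```

```bash
python3 -m creep '[{"ax":0,"ay":0,"az":0,"tx":0,"ty":-0.3,"tz":0,"fingers":30},{"ax":0,"ay":0,"az":0,"tx":0,"ty":-0.3,"tz":0,"fingers":30},{"ax":0,"ay":0,"az":0,"tx":0,"ty":-0.2,"tz":0,"fingers":30},{"ax":0,"ay":0,"az":0,"tx":0,"ty":-0.2,"tz":0,"fingers":30},{"ax":0,"ay":0,"az":0,"tx":0,"ty":-0.2,"tz":0,"fingers":30},{"ax":0,"ay":0,"az":0,"tx":0,"ty":0,"tz":0,"fingers":30}]'
python3 goal.py .5728 .263 .042 86
```

```text
clock: 14.02
ee_pos: [0.5578, 0.265, 0.0417]
tool_rot: [-1.156, 1.244, 1.159]
force: [-13.4, 2.6, 17.5]
opening: 0.0395
shift cm (now axes) [-0.03 -1.51 -0.1 ] turn [-0.05 -0.04 -0.17] shift after turn [-0.03 -1.51 -0.1 ] t 14.0167 F [-13.4   2.6  17.5] open 0.0395
```

```bash
python3 -m creep '[{"ax":0,"ay":0,"az":0,"tx":0,"ty":-0.2,"tz":0,"fingers":30},{"ax":0,"ay":0,"az":0,"tx":0,"ty":-0.2,"tz":0,"fingers":30},{"ax":0,"ay":0,"az":0,"tx":0,"ty":-0.2,"tz":0,"fingers":30},{"ax":0,"ay":0,"az":0,"tx":0,"ty":-0.2,"tz":0,"fingers":30},{"ax":0,"ay":0,"az":0,"tx":0,"ty":0,"tz":0,"fingers":30},{"ax":0,"ay":0,"az":0,"tx":0,"ty":0,"tz":0,"fingers":30}]'
python3 goal.py .5728 .263 .042 86; python3 snap.py f3
```

```text
clock: 14.52
ee_pos: [0.5654, 0.2645, 0.0417]
tool_rot: [-1.156, 1.245, 1.159]
force: [-17.0, 3.0, 20.5]
opening: 0.0393
shift cm (now axes) [-0.03 -0.75 -0.09] turn [-0.04 -0.05 -0.2 ] shift after turn [-0.03 -0.75 -0.1 ] t 14.5167 F [-17.    3.   20.5] open 0.0393
[0.5654 0.2645 0.0417] heading z 85.96 tilt [-1.0e+00  3.4e-03 -9.0e-04] F [-17.    3.   20.5] 0.039320047769824985
```

View pics/f3.png

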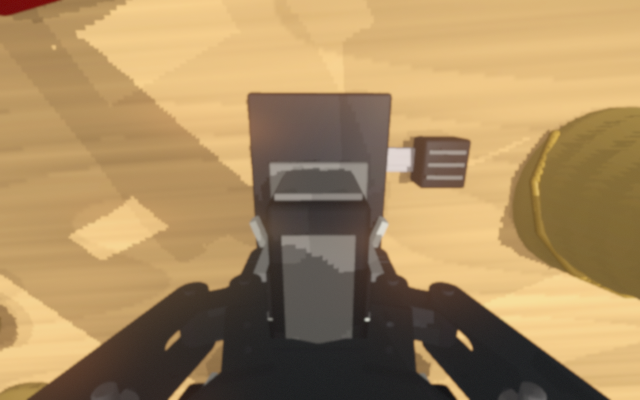

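Downward pressing is 20 N, too near the limit once the springs are added. I'll relieve it before pushing on.

```bash
python3 -m creep '[{"ax":0,"ay":0,"az":0,"tx":-0.05,"ty":0,"tz":0,"fingers":30},{"ax":0,"ay":0,"az":0,"tx":-0.03,"ty":0,"tz":0,"fingers":30},{"ax":0,"ay":0,"az":0,"tx":0,"ty":0,"tz":0,"fingers":30},{"ax":0,"ay":0,"az":0,"tx":0,"ty":0,"tz":0,"fingers":30}]'
python3 goal.py .5728 .263 .042 86
```

```text
clock: 14.9
ee_pos: [0.5656, 0.2645, 0.0419]
tool_rot: [-1.156, 1.245, 1.159]
force: [-11.0, 4.0, 7.4]
opening: 0.0397
shift cm (now axes) [-0.02 -0.72 -0.09] turn [-0.05 -0.05 -0.18] shift after turn [-0.01 -0.72 -0.09] t 14.9 F [-11.    4.    7.4] open 0.0397
```

```bash
python3 -m creep '[{"ax":0,"ay":0,"az":0,"tx":0,"ty":-0.15,"tz":0.03,"fingers":30},{"ax":0,"ay":0,"az":0,"tx":-0.02,"ty":-0.15,"tz":0,"fingers":30},{"ax":0,"ay":0,"az":0,"tx":0,"ty":-0.15,"tz":0,"fingers":30},{"ax":0,"ay":0,"az":0,"tx":0,"ty":0,"tz":0,"fingers":30},{"ax":0,"ay":0,"az":0,"tx":0,"ty":0,"tz":0,"fingers":30}]'
python3 goal.py .5728 .263 .042 86
```

```text
clock: 15.32
ee_pos: [0.5699, 0.2642, 0.0419]
tool_rot: [-1.156, 1.245, 1.159]
force: [-10.4, 3.1, 5.5]
opening: 0.0396
shift cm (now axes) [-0.01 -0.29 -0.1 ] turn [-0.05 -0.07 -0.21] shift after turn [-0.01 -0.29 -0.1 ] t 15.3167 F [-10.4   3.1   5.5] open 0.0396
```

```bash
python3 -m creep '[{"ax":0,"ay":0,"az":0,"tx":0,"ty":-0.12,"tz":0,"fingers":30},{"ax":0,"ay":0,"az":0,"tx":0,"ty":-0.12,"tz":0,"fingers":30},{"ax":0,"ay":0,"az":0,"tx":0,"ty":-0.1,"tz":0,"fingers":30},{"ax":0,"ay":0,"az":0,"tx":0,"ty":0,"tz":0,"fingers":30},{"ax":0,"ay":0,"az":0,"tx":0,"ty":0,"tz":0,"fingers":30}]'
python3 goal.py .5728 .263 .042 86
```

```text
clock: 15.73
ee_pos: [0.5731, 0.2639, 0.0419]
tool_rot: [-1.156, 1.246, 1.159]
force: [-11.3, 2.2, 6.8]
opening: 0.0395
shift cm (now axes) [-0.01  0.02 -0.09] turn [-0.05 -0.07 -0.23] shift after turn [-0.01  0.02 -0.09] t 15.7333 F [-11.3   2.2   6.8] open 0.0395
```

```bash
python3 -m creep '[{"ax":0,"ay":0,"az":0,"tx":0,"ty":-0.1,"tz":0,"fingers":30},{"ax":0,"ay":0,"az":0,"tx":0,"ty":-0.1,"tz":0,"fingers":30},{"ax":0,"ay":0,"az":0,"tx":0,"ty":0,"tz":0,"fingers":30},{"ax":0,"ay":0,"az":0,"tx":0,"ty":0,"tz":0,"fingers":30}]'
python3 goal.py .5728 .263 .042 86;python3 snap.py f4
```

```text
clock: 16.07
ee_pos: [0.5749, 0.2638, 0.0419]
tool_rot: [-1.156, 1.246, 1.16]
force: [-13.0, 1.7, 7.1]
opening: 0.0393
shift cm (now axes) [-0.01  0.2  -0.1 ] turn [-0.05 -0.08 -0.25] shift after turn [-0.01  0.2  -0.09] t 16.0667 F [-13.    1.7   7.1] open 0.0393
[0.5749 0.2638 0.0419] heading z 85.95 tilt [-1.      0.0043 -0.0014] F [-13.    1.7   7.1] 0.03926696894419638
```

View pics/f4.png

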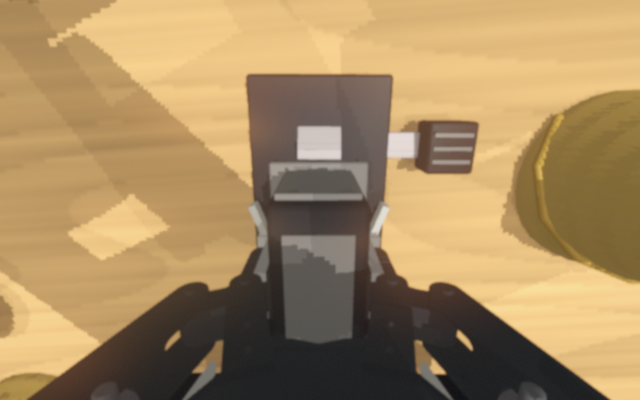

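The tooth shows at (319,142), clear behind the foot's rear edge (row 163). I'll check whether it's up.

```bash
python3 - <<'E'
from h import *
d=dict(np.load("pics/f4.npz"))
for p in((319,142),(319,150),(319,155),(319,158),(319,160),(319,162),(319,164),(285,142),(270,142),(319,115),(447,145)): print(p,dep(d,*p).round(4))
crop(d,240,65,160,130,5,"pics/f4z.png")
E
```

```text
(319, 142) [0.5187 0.2671 0.0189]
(319, 150) [0.5228 0.2668 0.0217]
(319, 155) [0.5255 0.2666 0.0217]
(319, 158) [0.5272 0.2665 0.0218]
(319, 160) [0.5289 0.2664 0.018 ]
(319, 162) [0.5295 0.2663 0.0214]
(319, 164) [0.5303 0.2663 0.0231]
(285, 142) [0.5177 0.2477 0.0154]
(270, 142) [0.5171 0.2392 0.0156]
(319, 115) [0.5043 0.2681 0.0148]
(447, 145) [0.5239 0.3342 0.0289]
```

View pics/f4z.png

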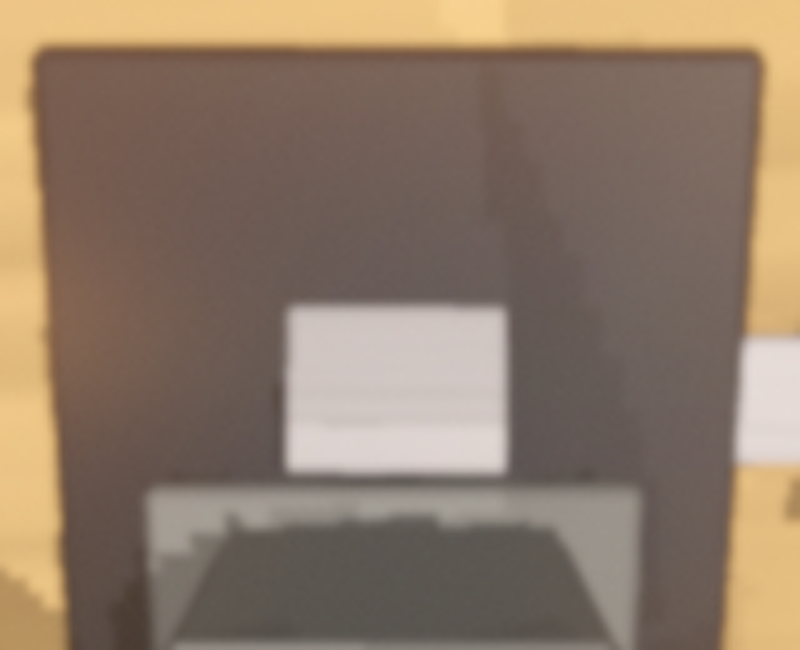

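The tooth stands 6 mm above the floor with about a 2 mm gap, so it has clicked. I'll ease back onto the tooth, let go and rise.

```bash
python3 -m creep '[{"ax":0,"ay":0,"az":0,"tx":0,"ty":0.1,"tz":0,"fingers":30},{"ax":0,"ay":0,"az":0,"tx":0,"ty":0.1,"tz":0,"fingers":30},{"ax":0,"ay":0,"az":0,"tx":0,"ty":0.05,"tz":0,"fingers":30},{"ax":0,"ay":0,"az":0,"tx":0,"ty":0,"tz":0,"fingers":30},{"ax":0,"ay":0,"az":0,"tx":0,"ty":0,"tz":0,"fingers":100},{"ax":0,"ay":0,"az":0,"tx":0,"ty":0,"tz":0,"fingers":100},{"ax":0,"ay":0,"az":0,"tx":0,"ty":0,"tz":0,"fingers":100},{"ax":0,"ay":0,"az":0,"tx":0,"ty":0,"tz":0,"fingers":100},{"ax":0,"ay":0,"az":0,"tx":0,"ty":0,"tz":0,"fingers":100},{"ax":0,"ay":0,"az":0,"tx":-1,"ty":0,"tz":0,"fingers":100},{"ax":0,"ay":0,"az":0,"tx":-3,"ty":0,"tz":0,"fingers":100},{"ax":0,"ay":0,"az":0,"tx":-3,"ty":0,"tz":0,"fingers":100},{"ax":0,"ay":0,"az":0,"tx":-3,"ty":0,"tz":0,"fingers":100},{"ax":0,"ay":0,"az":0,"tx":-3,"ty":0,"tz":0,"fingers":100},{"ax":0,"ay":0,"az":0,"tx":0,"ty":0,"tz":0,"fingers":100},{"ax":0,"ay":0,"az":0,"tx":0,"ty":0,"tz":0,"fingers":100}]'
python3 snap.py z1
```

```text
clock: 17.45
ee_pos: [0.576, 0.2647, 0.1751]
tool_rot: [-1.158, 1.238, 1.155]
force: [0.0, -0.1, -0.1]
opening: 0.0853
[0.576  0.2647 0.1751] heading z 85.96 tilt [-1.     -0.0038  0.0018] F [ 0.  -0.1 -0.1] 0.08529583801337483
```

View pics/z1.png

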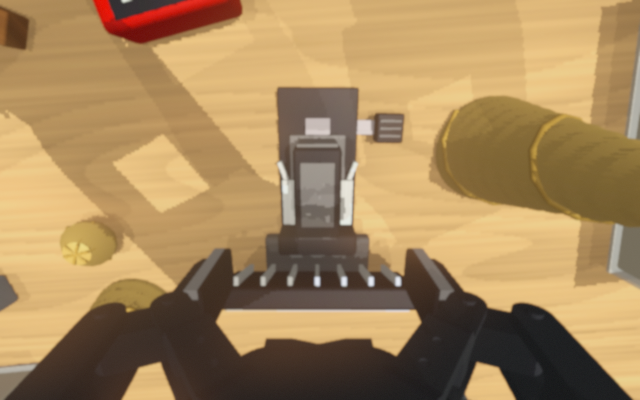

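The pack stays home: its rear edge (row 135) is against the raised tooth at (318,127). Last check on pack position, tooth height and cones.

```bash
python3 - <<'E'
from h import *
from bench import r
d=dict(np.load("pics/z1.npz"));crop(d,270,80,140,150,4,"pics/z1z.png")
for p in((318,122),(318,128),(318,131),(295,122),(318,138),(318,180)): print(p,dep(d,*p).round(4))
T=dict(np.load("pics/top0.npz"));N=r.snapshot("top");df=cv2.absdiff(T["img"],N["img"]).max(2)
for n,(u,v) in dict(a=(287,130),b=(433,199),c=(145,192)).items(): print(n,"diff",(df[v-20:v+20,u-35:u+35]>40).sum())
cv2.imwrite("pics/topend.png",N["img"][:,:,::-1])
E
```

```text
(318, 122) [0.5157 0.268  0.0174]
(318, 128) [0.5213 0.2676 0.0195]
(318, 131) [0.5242 0.2674 0.0202]
(295, 122) [0.5142 0.245  0.0146]
(318, 138) [0.5295 0.267  0.0355]
(318, 180) [0.5588 0.2649 0.0824]
a diff 0
b diff 0
c diff 1664
```

View pics/z1z.png

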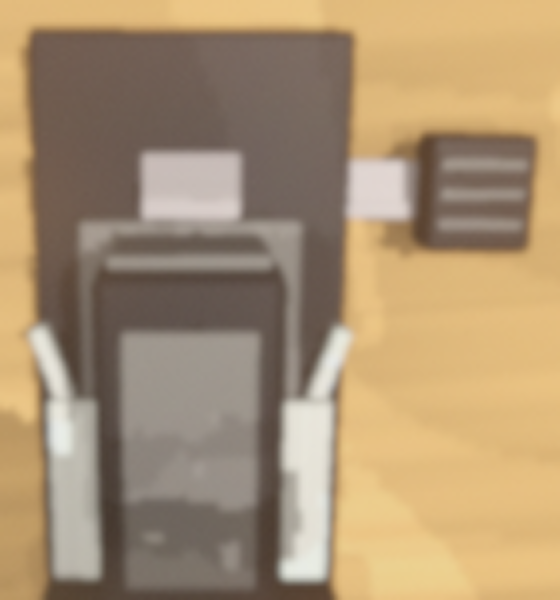

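View pics/topend.png

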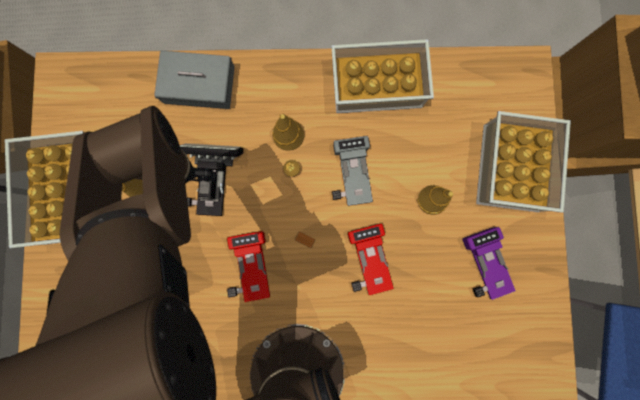

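```bash
python3 - <<'E'
from h import *
from bench import r
S=dict(np.load("pics/scene0.npz"));N=r.snapshot("scene");df=cv2.absdiff(S["img"],N["img"]).max(2)
print((df[185:255,470:525]>50).sum());cv2.imwrite("pics/scend.png",N["img"][:,:,::-1])
E
```

```text
83
```

View pics/scend.png

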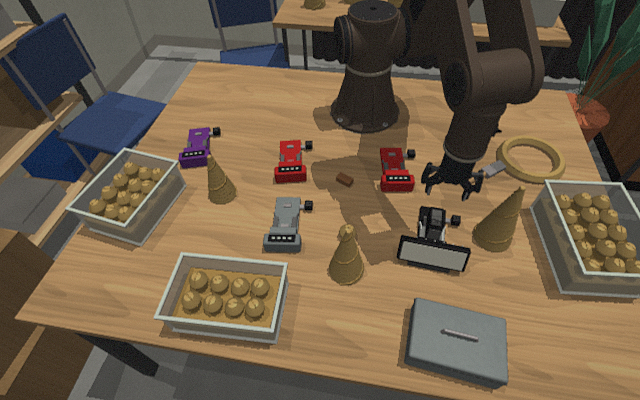

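All three cones stand where they were, the gripper is clear, and the pack is on the lamp at (430,222). Handing in.

```bash
python3 -c "
from bench import r
print(r.finish_job())"
```

```text
the job is handed in; nothing more can be done
None
```

The pack is latched on the lamp, and I handed the job in at about 17.5 s; no verdict came back. I pressed the charger's tab and the pack sprang back about 29 mm. I drew it off, carried it to the lamp and slid it in. It went home with about 13 N of push and the tooth came up.

**Last checks:**
- **Latch:** In the wrist view after letting go, the foot rests against the raised tooth. Its depth readings there gave the tooth 5–6 mm above the floor; just before release it was 6 mm.
- **Robot clear:** The wrist force read zero with the gripper open and raised, and the scene view shows nothing touching it.
- **Cones:** The two cones visible from above had not moved. The arm hid the cone beside the lamp in the top view, and in the scene view it stands where it was.

**What was less than clean:**
- Partway through the slide I was pressing the pack down with about 20 N. I estimate that put up to about 32 N between pack and lamp, near the 40 N limit, so I eased off before the last stretch.
- The lamp lips measured 42 mm apart instead of the stated 44 mm. My estimate of the pack's sideways position was only good to about 1 mm, within the 2 mm play.

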